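Load the tube mixer and start it

ROBOT

A 6-joint arm with a two-finger parallel gripper is mounted at the origin on the work surface. World frame = base frame: x ahead of the robot, y to its left, z up, the work surface at z = 0. Lengths are in m, angles in rad, forces in N, time in s.
With the tool pointing down it reaches from about 0.35 to 0.85 m from the base axis. Payload 8.1 kg.
Tool frame: the origin (TCP) lies midway between the tips of the shut fingers; the grasp point (between the pads) lies bot.grasp_offset behind it (bot.grasp_offset is the distance from the TCP to the grasp point, in m); z points along the fingers, y is the line along which they close (so a half turn about z gives the same grasp; the last joint's range is limited). The gripper opens to 93 mm and grips with 3 to 60 N. Pads are 15 mm wide; open, the fingers measure 128 mm over their backs; the gripper's body (75 mm by 188 mm) begins 65 mm behind the grasp point.
Start: joints at [-1.337, 0.13, 1.488, -0, 1.523, -0.085], TCP at [0.188, -0.57, 0.184] pointing down, gripper open.
Joint ranges: [-2.96, 2.96], [-0.89, 2.26], [0.02, 2.5], [-1.34, 4.48], [0, 2.73], [-2.66, 2.66]. Speed limits (rad/s): [2.39, 2.39, 2.79, 3.14, 3.14, 3.14].

INTERFACE

Orientations are given as a 3x3 rotation matrix whose columns are the frame's x, y, z axes.
In Python, from cell import bot, viewer, job gives the robot as it stands.
- The arm moves only by the tool servo_tool, never from a script. Its argument "series" is a list of rows, each an object of numbers: "tx", "ty", "tz": the shift along the world's x, y, z in m; "yaw": the turn about the world's z in degrees. A call has 1 to 10 rows; each row shifts and turns the commanded pose from where the row before left it; what a row does not reach is not made up. A row lasts 1/10 s, in which the tool goes at most 50 mm and 8.59 degrees, less where a joint would pass 70% of its speed; a pose out of reach is approached as far as the arm can. A call with a gripper value outside its range is refused whole. "hand" is the closure, from -1 (fully open) to 1 (shut), set as the call begins (left out, the last holds). The fingers move at their own pace and stop on an object; the grip force is fixed at half the most. Time passes only in rows, so rows that do not move let the fingers close. It gives the time, the measured TCP pose, the force, the opening and the grip force at its end, in the units of the state.
- bot.state(): the state, without advancing time (a new reading comes with each control period).
- viewer.grab_frame(name): name is "scene" or "top" or "wrist"; returns (picture, depth): 400x640x3 uint8, red, green, blue; 400x640 float32, m along the optical axis (not along the pixel's ray), 0 where there is no reading.
- viewer.calibration(name): a dict with "fx", "fy", "cx", "cy" (pixels), "k1" (the pictures are not rectified: a ray, as slopes to the right and down, at radius r is drawn at 1 + k1 r^2 times it, then the intrinsics apply), "extrinsics" (4x4, takes a point from world to camera coordinates). Camera axes: x right, y up, looking along -z (the intrinsics and any distortion apply to the point x, -y, -z); pixel columns grow to the right and rows downward; lengths in m; the calibration is good to about 2 mm. A picture is of the moment at which its call begins: read the wrist's pose just before it. calibration takes no time and is no camera call; for the wrist camera it gives the pose at the moment of the call.
- job.close_job(): hands the job in; it is judged then, once.
The state is a dict: "time_s": time; "qpos": joint angles; "qd": joint speeds; "effort": joint torques, N m; "tcp_pos": TCP position; "tool_rot": TCP orientation; "force": force on the tool from outside, world axes, zero at the start; "torque": the same for the moment, N m; "opening": opening from 0.0 (shut) to 1.0 (fully open); "finger_force": force on a finger pad.
Only numpy, scipy, OpenCV 4.12 (cv2) and the standard library are available. Lean on these libraries where they do the work, as an engineer would, in place of code of your own. Each camera call takes 0.05 s, during which the arm holds its last target. There are 200 camera calls.

TASK

Hang every tube carrier on the mixer stand, one to a pin on any pins, by sliding its side slot over the pin and letting it down until the pin sits in the notch and the carrier hangs upright. When all of them hang there, start the mixer at its control box: press the three keys fully down and let them up, one at a time, first the small key nearest the robot, then the small middle one, then the large one. Press no key while a carrier still stands on the bench, and do not upset or push away the other things on the bench.

Things in the scene. Friction and masses are not known exactly. Their poses are not given: they have to be found in the camera images.
- stand: mixer stand (fixed): white crossbar 585 mm long (y), 22 mm high, on two posts, with five level pins on its front face (x = +46 mm, top edge 149 mm up). +x points from the pins to the crossbar, away from the robot; z up. Origin on the bench under the middle pin. Pins at y = -230, -115, 0, 115, 230 mm, axes at z = 138 mm. Base 8 mm high, x = -34 to 122 mm; housing behind x = +68 mm
- pin3 (a point): point on the middle pin's axis, at stand x = +8 mm, axes as the stand's. All pins are alike: 14 mm wide, 10 high, from x = +46 to -16 mm, then a head 26 mm wide, 6 mm thick. A carrier hangs at x = +8, underside 30 mm up, just down in a pocket of low walls 39 mm high, inside x = -28 to 44 mm and 30 mm each side of the pin; 18 mm higher it passes over them
- carrier1: loose tube carrier, 0.3 kg (some are absent): white block 60 (x) x 50 (y) x 25 mm high, four capped tubes on it up to 75 mm high, and in the middle an upright aluminium strap plate 10 mm thick (x), 50 mm wide (y), top edge 149 mm above the underside. Origin: centre of the underside, z up. A saddle bar 30 (x) x 50 x 8 mm crosses it 113 to 121 mm up. Grip the top above that, across its 10 mm
- carrier2: another tube carrier like carrier1 (may be absent)
- carrier3: another tube carrier like carrier1 (may be absent)
- carrier4: another tube carrier like carrier1 (may be absent)
- carrier5: another tube carrier like carrier1 (may be absent)
- slot1 (a point): point in carrier1's slot, 108 mm above the centre of its underside: on the pin's axis when it hangs fully home. The slot is L-shaped, right through the plate: a level channel 82 to 98 mm above the underside, open at the plate's +y edge, running in to y = -10 mm, and at its inner end a notch (y = -10 to 10 mm) going up to a roof at 113 mm, where the pin comes to rest
- slot2 (a point): the same point of carrier2's slot
- slot3 (a point): the same point of carrier3's slot
- slot4 (a point): the same point of carrier4's slot
- slot5 (a point): the same point of carrier5's slot
- control: fixed white control box of the mixer, 190 (x) x 90 (y) x 52 mm high, at the left or right end of the bench; origin under its centre; three spring keys in a row along its x
- key_near (a joint): small round key, 20 mm wide, nearest the robot: travel in m, 0 up, 0.006 fully down (spring, about 5 N fully down; counts as pressed beyond 0.004; springs back)
- key_near_top (a point): centre of the top face of key_near, 74 mm above the bench when up, 10 mm above its black housing
- key_mid (a joint): small round key, 20 mm wide, in the middle, 48 mm from key_near: travel in m, 0 up, 0.006 fully down (spring, about 5 N fully down; counts as pressed beyond 0.004; springs back)
- key_mid_top (a point): centre of the top face of key_mid, 74 mm above the bench when up, 10 mm above its black housing
- key_far (a joint): large round key, 34 mm wide, farthest from the robot, 59 mm from key_mid: travel in m, 0 up, 0.006 fully down (spring, about 5 N fully down; counts as pressed beyond 0.004; springs back)
- key_far_top (a point): centre of the top face of key_far, 74 mm above the bench when up, 10 mm above its black housing
- jar: loose bystander: amber jar with white cap, 48 mm wide, 75 mm high, standing in the row with the carriers; origin under its centre
- beaker: loose bystander: glass beaker 72 mm wide, 95 mm high, behind at the side
- amber_bottle: loose bystander: amber bottle 80 mm wide, 180 mm high, behind at the side
There are look-alikes about, which are no part of the job. Leave any red look-alike of the control alone.

How it is judged:
On the way, in this order (a step that is already met when the one before it is completed fails the run):
1. every carrier present hangs on a pin, let go (x of slot1 in the frame of stand between -0.012 and 0.028 m and z of slot1 in the frame of stand between 0.132 and 0.144 m and (y of slot1 in the frame of stand between -0.238 and -0.222 m or y of slot1 in the frame of stand between -0.123 and -0.107 m or y of slot1 in the frame of stand between -0.008 and 0.008 m or y of slot1 in the frame of stand between 0.107 and 0.123 m or y of slot1 in the frame of stand between 0.222 and 0.238 m) and angle between each of carrier1, carrier2, carrier3, carrier4, carrier5's own z axis and vertical below 0.15 rad and linear speed of each of carrier1, carrier2, carrier3, carrier4, carrier5 below 0.05 m/s and contact force between each of carrier1, carrier2, carrier3, carrier4, carrier5 and the fingers below 0.1 N and x of slot2 in the frame of stand between -0.012 and 0.028 m and z of slot2 in the frame of stand between 0.132 and 0.144 m and (y of slot2 in the frame of stand between -0.238 and -0.222 m or y of slot2 in the frame of stand between -0.123 and -0.107 m or y of slot2 in the frame of stand between -0.008 and 0.008 m or y of slot2 in the frame of stand between 0.107 and 0.123 m or y of slot2 in the frame of stand between 0.222 and 0.238 m) and x of slot3 in the frame of stand between -0.012 and 0.028 m and z of slot3 in the frame of stand between 0.132 and 0.144 m and (y of slot3 in the frame of stand between -0.238 and -0.222 m or y of slot3 in the frame of stand between -0.123 and -0.107 m or y of slot3 in the frame of stand between -0.008 and 0.008 m or y of slot3 in the frame of stand between 0.107 and 0.123 m or y of slot3 in the frame of stand between 0.222 and 0.238 m) and x of slot4 in the frame of stand between -0.012 and 0.028 m and z of slot4 in the frame of stand between 0.132 and 0.144 m and (y of slot4 in the frame of stand between -0.238 and -0.222 m or y of slot4 in the frame of stand between -0.123 and -0.107 m or y of slot4 in the frame of stand between -0.008 and 0.008 m or y of slot4 in the frame of stand between 0.107 and 0.123 m or y of slot4 in the frame of stand between 0.222 and 0.238 m) and x of slot5 in the frame of stand between -0.012 and 0.028 m and z of slot5 in the frame of stand between 0.132 and 0.144 m and (y of slot5 in the frame of stand between -0.238 and -0.222 m or y of slot5 in the frame of stand between -0.123 and -0.107 m or y of slot5 in the frame of stand between -0.008 and 0.008 m or y of slot5 in the frame of stand between 0.107 and 0.123 m or y of slot5 in the frame of stand between 0.222 and 0.238 m)), for 0.3 s.
2. key_near is pressed fully down, the others up (value of joint key_near above 0.004 m and value of joint each of key_mid, key_far below 0.002 m), for 0.02 s.
3. key_mid is pressed fully down, the others up (value of joint key_mid above 0.004 m and value of joint each of key_near, key_far below 0.002 m), for 0.02 s.
4. key_far is pressed fully down, the others up (value of joint key_far above 0.004 m and value of joint each of key_near, key_mid below 0.002 m), for 0.02 s.
At the end, for the whole second after the job is handed in: every carrier present hangs on a pin of the stand, its notch point within 20 mm along the pin (of stand x = 8 mm), 8 mm across and 6 mm in height of the pin's axis, within 0.15 rad of upright, at rest and let go; all three keys are up again (all of step 1 and value of joint each of key_near, key_mid, key_far below 0.002 m); the robot touches nothing.
It fails at once if a key pressed while a carrier is not yet up on the stand (still standing on the bench) (value of joint any of key_near, key_mid, key_far above 0.004 m and height (world z) of any of slot1, slot2, slot3, slot4, slot5 below 0.122 m).
It fails at once if two keys pressed at once (value of joint each of key_near, key_mid above 0.004 m or value of joint each of key_mid, key_far above 0.004 m or value of joint each of key_near, key_far above 0.004 m).
It fails at once if a bystander tipped over (0.5 rad) or pushed more than 6 cm (angle between any of jar, beaker, amber_bottle's own z axis and vertical above 0.5 rad or distance of any of jar, beaker, amber_bottle from where it was at the start of the episode above 0.06 m).
Of carrier1, carrier2, carrier3, carrier4, carrier5 only 3 to 5 are there at a start; the rules pass over those that are not, and their reading is None.
At some moment in a run one of carrier1, carrier2, carrier3, carrier4, carrier5 may be knocked a few centimetres aside while the robot is not near it.
It also fails if it takes over 210 s, if anything falls off the work surface, if the arm or the gripper's body presses on something with over 40 N, if the wrist force passes 120 N, or if a joint passes its speed limit or range.

## Working session

There is one attempt and no reset: what is moved stays moved. The work goes in short steps, Python scripts to look and compute and a tool call to move; the robot and the scene stay as the last step left them, time stands still between calls to the robot, and variables do not carry over. Pictures are saved under pics/ and viewed, at most 14 in all, crops included, and the job is handed in when it is done.

Besides the shell and the picture viewer there is one more tool, called after ">>>" by a JSON object that holds its "name" and its "arguments". servo_tool: Moves the arm, as the interface text tells. Its arguments: {"type":"object","properties":{"series":{"type":"array"},"hand":{"type":"number"}},"required":["series"]}

```bash
mkdir -p pics; ls
cat > h.py <<'E'
import numpy as np, cv2
from cell import bot, viewer, job
def cloud(name, save=None):
    c=viewer.calibration(name); p,d=viewer.grab_frame(name)
    if save: cv2.imwrite('pics/'+save+'.png',p[:,:,::-1])
    K=np.array([[c['fx'],0,c['cx']],[0,c['fy'],c['cy']],[0,0,1.]])
    v,u=np.mgrid[0:400,0:640]
    pt=np.stack([u,v],-1).reshape(-1,1,2).astype(float)
    r=cv2.undistortPoints(pt,K,np.array([c['k1'],0,0,0,0.])).reshape(400,640,2)
    P=np.stack([r[...,0]*d,-r[...,1]*d,-d,np.ones_like(d)],-1)
    W=P@np.linalg.inv(np.array(c['extrinsics'])).T
    W=W[...,:3]; W[d<=0]=np.nan
    return p,d,W
E
python3 - <<'E'
from h import *
for n in ['scene','top']:
    p,d,W=cloud(n,n); np.save(n+'.npy',W)
    print(n,viewer.calibration(n)['extrinsics'])
print(bot.state(),bot.grasp_offset)
E
```

```text
pics
scene [[ 0.32820832  0.94456618 -0.00860403 -0.17581469]
 [-0.50642283  0.18364103  0.84250335  0.12835423]
 [ 0.79738023 -0.27215933  0.53862239 -1.57512859]
 [ 0.          0.          0.          1.        ]]
top [[ 0.02306377 -0.99952719  0.02033363 -0.01575645]
 [ 0.99205457  0.025398    0.12321796 -0.50299725]
 [-0.12367614  0.0173302   0.99217129 -1.08105393]
 [ 0.          0.          0.          1.        ]]
{'time_s': 0.1, 'qpos': array([-1.33742714e+00,  1.31084284e-01,  1.48914014e+00,  1.65218334e-05,
        1.52299390e+00, -8.53893858e-02]), 'qd': array([-6.86716334e-05, -2.56025968e-03, -2.31283426e-03,  6.32205659e-04,
        1.76837154e-03,  5.20330301e-04]), 'effort': array([ 6.58736772e-04, -5.61344147e+01, -4.93096161e+01,  7.70720397e-02,
        2.90917454e-02, -2.43530559e-05]), 'tcp_pos': array([ 0.18793805, -0.56922363,  0.18310981]), 'tool_rot': array([[ 9.49625477e-01,  3.13386860e-01, -3.59891452e-04],
       [ 3.13387028e-01, -9.49624166e-01,  1.58541901e-03],
       [ 1.55087866e-04, -1.61833960e-03, -9.99998678e-01]]), 'force': array([-0.77768935, -0.16890593,  0.28702551]), 'torque': array([0.04673095, 0.03152603, 0.01434818]), 'finger_force': 0.0, 'opening': 0.9985382259329978} 0.0188
```

View pics/scene.png

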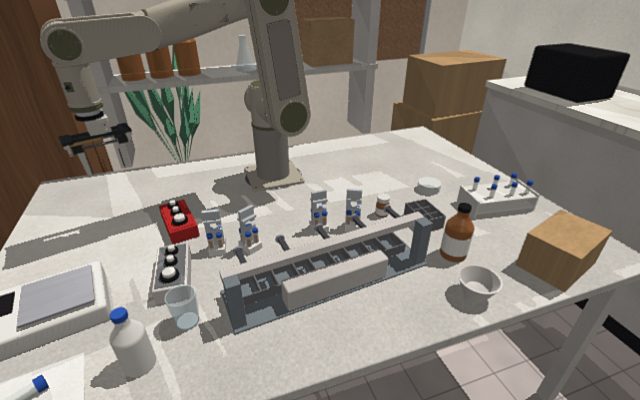

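View pics/top.png

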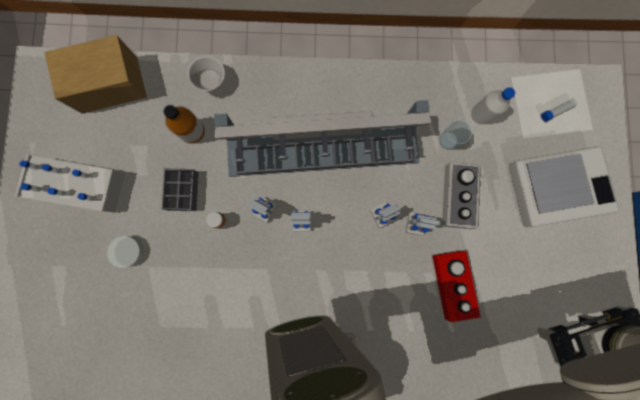

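Top view: four carriers at about (262,209), (302,219), (386,213), (423,224). The jar is at (216,219), the stand crossbar runs (220–430,122), and the white control is at (463,196). The red control at (457,285) is a decoy, and the rack at (65,185) and black tray at (180,190) aren't part of the job. Next I measure these from the depth.

```bash
cat > m.py <<'E'
from h import *
W=np.load('top.npy'); p=cv2.imread('pics/top.png')
def box(a,n,step=1):
    pass
z=W[...,2]
def rect(mask,name):
    P=W[mask][:, :2].astype(np.float32)
    (c,s,a)=cv2.minAreaRect(P); print(name,len(P),np.round(c,4),np.round(s,4),round(a,1),'z',np.round(np.percentile(W[mask][:,2],[5,50,95]),4))
vv,uu=np.mgrid[0:400,0:640]
for i,(u,v) in enumerate([(262,209),(302,219),(386,213),(423,224)]):
    R=(abs(uu-u)<19)&(abs(vv-v)<19)
    rect(R&(z>.135),f'c{i+1} top')
    rect(R&(z>.106)&(z<.128),f'c{i+1} saddle')
    rect(R&(z>.015)&(z<.03),f'c{i+1} block')
R=(abs(uu-216)<15)&(abs(vv-219)<15); rect(R&(z>.06),'jar')
bar=(z>.143)&(z<.156)&(vv>105)&(vv<140)&(uu>212)&(uu<435); rect(bar,'bar top')
B=W[bar]; print(B.min(0),B.max(0))
R=(uu>440)&(uu<485)&(vv>160)&(vv<232); rect(R&(z>.045)&(z<.056),'control'); 
m=(R&(z>.067)).astype(np.uint8); n,l,s,c=cv2.connectedComponentsWithStats(m)
for k in range(1,n): rect(l==k,'key')
big=cv2.resize(p[95:245,205:490],None,fx=2.8,fy=2.8,interpolation=cv2.INTER_CUBIC); cv2.imwrite('pics/topz.png',big)
E
python3 m.py
```

```text
c1 top 77 [0.4622 0.1645] [0.0503 0.0099] 62.8 z [0.1451 0.1497 0.1531]
c1 saddle 141 [0.4623 0.1645] [0.0502 0.0297] 62.2 z [0.1174 0.1216 0.1248]
c1 block 108 [0.4624 0.1642] [0.0497 0.0599] 62.8 z [0.0188 0.0254 0.0283]
c2 top 78 [0.4314 0.0532] [0.0083 0.0499] 1.4 z [0.1478 0.1503 0.1529]
c2 saddle 131 [0.432 0.053] [0.0274 0.0487] 1.5 z [0.1189 0.1221 0.1243]
c2 block 81 [0.431  0.0533] [0.0564 0.0474] 1.6 z [0.0231 0.0257 0.0286]
c3 top 79 [ 0.454  -0.1868] [0.0095 0.0498] 27.7 z [0.1462 0.1499 0.1531]
c3 saddle 138 [ 0.4535 -0.1867] [0.029  0.0499] 27.7 z [0.1176 0.122  0.1248]
c3 block 110 [ 0.4535 -0.1863] [0.06   0.0492] 26.0 z [0.019  0.0256 0.0286]
c4 top 93 [ 0.4307 -0.2884] [0.0526 0.0104] 80.0 z [0.1366 0.1491 0.1527]
c4 saddle 146 [ 0.4308 -0.2884] [0.0528 0.0304] 81.9 z [0.1163 0.122  0.1251]
c4 block 104 [ 0.431  -0.2868] [0.0505 0.0597] 82.3 z [0.0179 0.0255 0.0289]
jar 199 [0.4255 0.2959] [0.0403 0.0418] 35.4 z [0.0694 0.0754 0.0787]
bar top 2855 [ 0.6807 -0.0031] [0.0925 0.5859] 4.3 z [0.1449 0.1496 0.1529]
[ 0.63910008 -0.29470283  0.14301459] [0.74622678 0.2918
[... 468 characters left out ...]
]
key 1 [ 0.5457 -0.4189] [0. 0.] 0.0 z [0.0675 0.0675 0.0675]
key 1 [ 0.546  -0.4277] [0. 0.] 0.0 z [0.0672 0.0672 0.0672]
key 47 [ 0.5115 -0.4213] [0.0242 0.0208] 58.5 z [0.0676 0.0736 0.0785]
key 1 [ 0.4987 -0.4086] [0. 0.] 0.0 z [0.0688 0.0688 0.0688]
key 1 [ 0.4962 -0.415 ] [0. 0.] 0.0 z [0.067 0.067 0.067]
key 2 [ 0.4947 -0.4214] [0.0042 0.    ] -130.1 z [0.0683 0.0688 0.0692]
key 48 [ 0.4612 -0.4186] [0.0231 0.0269] 23.0 z [0.0672 0.0742 0.0772]
key 1 [ 0.4762 -0.4257] [0. 0.] 0.0 z [0.0676 0.0676 0.0676]
key 1 [ 0.4584 -0.4025] [0. 0.] 0.0 z [0.0674 0.0674 0.0674]
key 1 [ 0.4562 -0.431 ] [0. 0.] 0.0 z [0.0675 0.0675 0.0675]
key 1 [ 0.4527 -0.4053] [0. 0.] 0.0 z [0.0672 0.0672 0.0672]
```

View pics/topz.png

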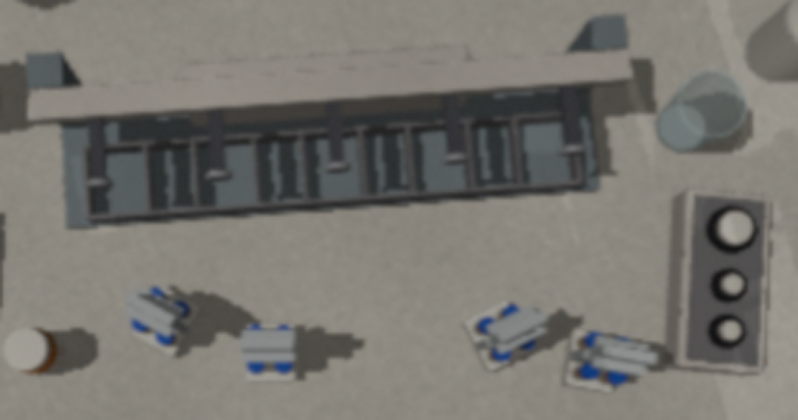

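Zoomed: the pins run from the bar down to their heads at crop (97,182), (217,173), (337,165), (456,157) and (573,149). Each carrier's yaw has a 180° ambiguity, so I still need to find which side its slot opens on. I fit the stand and crop the scene view for that.

```bash
cat > m2.py <<'E'
from h import *
W=np.load('top.npy'); z=W[...,2]
vv,uu=np.mgrid[0:400,0:640]
# front edge of bar by column
pts=[]
for u in range(222,428):
    c=W[100:150,u]; k=c[(c[:,2]>.1455)&(c[:,2]<.155)]
    if len(k): pts.append(k[np.argmin(k[:,0])])
pts=np.array(pts); 
for _ in range(4):
    a=np.polyfit(pts[:,1],pts[:,0],1); r=pts[:,0]-np.polyval(a,pts[:,1]); pts=pts[abs(r)<max(2*r.std(),.002)]
print('front edge slope deg',np.degrees(np.arctan(-a[0])),a,len(pts),r.std())
th=np.arctan(-a[0]); ex=np.array([np.cos(th),np.sin(th)]); ey=np.array([-np.sin(th),np.cos(th)])
bar=(z>.1445)&(z<.155)&(vv>100)&(vv<140)&(uu>205)&(uu<440); B=W[bar][:,:2]
f=np.array([a[1],0])@ex; d=B@ex-f; B=B[(d>-.003)&(d<.02)]
print('bar y ext',np.percentile(B@ey,[0,.5,99.5,100]), 'depth',np.percentile(d,[1,50,99]))
# pin tops
S=W.reshape(-1,3); sx=S[:,:2]@ex-f+.046; sy=S[:,:2]@ey
k=(sx>-.026)&(sx<.036)&(S[:,2]>.12)&(abs(sy)<.31)
P=np.c_[sx,sy,S[:,2]][k]; y=P[:,1]; o=np.argsort(y); P=P[o]
for g in np.split(P,np.where(np.diff(P[:,1])>.03)[0]+1): 
    b=g[g[:,0]>-.01]; h=g[g[:,0]<-.014]
    print(len(g),'pin y',b[:,1].mean() if len(b) else 0,'head y',h[:,1].mean() if len(h) else 0,np.ptp(h[:,1]) if len(h) else 0,'xmin',g[:,0].min(),'z',np.median(g[:,2]))
p=cv2.imread('pics/scene.png'); cv2.imwrite('pics/scz.png',cv2.resize(p[175:265,195:400],None,fx=3.9,fy=3.9,interpolation=cv2.INTER_CUBIC))
E
python3 m2.py
```

```text
front edge slope deg 5.721679478726031 [-0.10019543  0.66950888] 171 0.0008278217403969662
bar y ext [-0.36390778 -0.36075522  0.21773639  0.22037346] depth [-0.02037998  0.01483636  0.06092027]
161 pin y -0.30010022911438494 head y -0.2987452996971409 0.021733499708963433 xmin -0.023199588875234475 z 0.14378467202720469
136 pin y -0.18439611149222482 head y -0.18411120116660487 0.022160020320689422 xmin -0.022704992997038917 z 0.14425795678229553
133 pin y -0.06989588698696195 head y -0.07014193282846747 0.021973573646058668 xmin -0.02255756959558712 z 0.1444355003451373
134 pin y 0.044502293077042704 head y 0.04455898829016281 0.02402354264319178 xmin -0.02295147661518175 z 0.14404741480537936
145 pin y 0.15845565700905842 head y 0.15890058537514284 0.024348689125052586 xmin -0.023204340099068285 z 0.14347819167720166
```

View pics/scz.png

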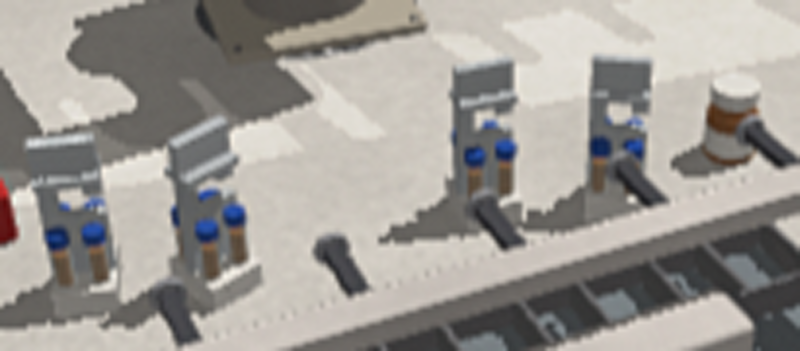

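The crop shows all four plates with their slots near crop (75,195), (205,190), (485,115) and (620,112). The open side isn't clear by eye, so I test it with depth.

Run:
```python
from h import *
W=np.load('scene.npy').reshape(-1,3)
C=[(.4622,.1645,62.8-90),(.4316,.0531,1.5),(.4537,-.1867,27.7),(.4307,-.2884,81-90)]
for x,y,a in C:
    t=np.radians(a); e=np.array([np.cos(t),np.sin(t)]); n=np.array([-np.sin(t),np.cos(t)])
    q=W[:,:2]-[x,y]; cx=q@e; cy=q@n
    off=np.median(cx[(abs(cx)<.02)&(abs(cy)<.025)&(W[:,2]>.126)])
    print('yaw',a,'plate x',off, 'ytop',np.percentile(cy[(abs(cx)<.02)&(abs(cy)<.04)&(W[:,2]>.126)],[2,98]))
    for lo,hi in [(.099,.111),(.084,.097),(.070,.081)]:
        k=(abs(cx-.005)<.007)&(abs(cy)<.03)&(W[:,2]>lo)&(W[:,2]<hi)
        print(lo,np.histogram(cy[k],bins=np.arange(-.03,.031,.005))[0])
th=np.radians(5.72);ex=np.array([np.cos(th),np.sin(th)]);ey=np.array([-np.sin(th),np.cos(th)])
f=.66950888*ex[0]
for i in range(5):
    print('pin',i+1,(f-.038)*ex+(-.0701+(i-2)*.1147)*ey)
```

```text
yaw -27.200000000000003 plate x 0.003564059384161983 ytop [-0.02116011  0.0242429 ]
0.099 [0 1 4 1 1 0 0 0 2 4 1 1]
0.084 [0 3 6 3 4 0 0 0 0 0 0 0]
0.07 [0 2 5 7 6 5 5 6 6 4 6 0]
yaw 1.5 plate x 0.00388305130112929 ytop [-0.02314879  0.02608469]
0.099 [0 3 3 1 2 0 0 0 2 2 2 2]
0.084 [0 5 5 4 3 0 0 0 0 0 2 0]
0.07 [0 3 4 6 5 5 3 3 6 5 5 3]
yaw 27.7 plate x 0.004213051186986386 ytop [-0.02422842  0.02494576]
0.099 [0 7 3 1 1 0 0 0 1 2 2 1]
0.084 [0 7 5 6 1 0 0 0 0 0 1 0]
0.07 [1 5 4 4 5 5 5 4 6 3 5 2]
yaw -9 plate x 0.0033568092567613605 ytop [-0.0219527   0.02639117]
0.099 [0 1 3 2 2 0 0 0 1 2 3 1]
0.084 [0 4 8 7 1 0 0 0 0 0 1 1]
0.07 [0 5 6 6 6 5 5 8 8 5 7 3]
pin 1 [ 0.65489779 -0.23540034]
pin 2 [ 0.64346598 -0.12127145]
pin 3 [ 0.63203417 -0.00714256]
pin 4 [0.62060235 0.10698633]
pin 5 [0.60917054 0.22111522]
```

Depth shows all four slots open on the +y side at the yaws I found, so every carrier slides in toward stand +y. I hang them from +y to −y: c1→pin5, c2→pin4, c3→pin2, c4→pin1. First I travel to c1.

>>> {"name": "servo_tool", "arguments": {"hand": -1, "series": [{"tx": 0.02,"ty": 0.03,"tz": 0.03,"yaw": 2},{"tx": 0.02,"ty": 0.03,"tz": 0.03,"yaw": 2},{"tx": 0.022,"ty": 0.032,"tz": 0.006,"yaw": 2},{"tx": 0.022,"ty": 0.032,"yaw": 2},{"tx": 0.022,"ty": 0.032,"yaw": 2},{"tx": 0.022,"ty": 0.032,"yaw": 2},{"tx": 0.022,"ty": 0.032,"yaw": 2},{"tx": 0.022,"ty": 0.032,"yaw": 3},{"tx": 0.02,"ty": 0.034,"yaw": 3},{"tx": 0.02,"ty": 0.034,"yaw": 2}]}}

```text
invalid input at $.series[3]: expected keys tx, ty, tz, yaw
```

>>> {"name": "servo_tool", "arguments": {"series": [{"tx": 0.006,"ty": 0.042,"yaw": 2.5},{"tx": 0.006,"ty": 0.042,"yaw": 2.5},{"tx": 0.006,"ty": 0.042,"yaw": 2.5},{"tx": 0.006,"ty": 0.042,"yaw": 2.5},{"tx": 0.006,"ty": 0.042,"yaw": 2.5},{"tx": 0.006,"ty": 0.042,"yaw": 2.5},{"tx": 0.006,"ty": 0.042,"yaw": 2.5},{"tx": 0.006,"ty": 0.042,"yaw": 2.5},{"tx": 0.006,"ty": 0.042,"yaw": 2.5},{"tx": 0.008,"ty": 0.037}]}}

```text
invalid input at $.series[0]: expected keys tx, ty, tz, yaw
```

```bash
cat >> h.py <<'E'
TH=np.radians(5.72);EX=np.array([np.cos(TH),np.sin(TH)]);EY=np.array([-np.sin(TH),np.cos(TH)])
PIN=[np.array([.6320,-.0072])+(i-2)*.115*EY for i in range(5)]
def tool():
    s=bot.state(); R=s['tool_rot']; return s['tcp_pos'],np.degrees(np.arctan2(R[1,1],R[0,1]))
def carriers(W,zlo=.135,zhi=.157):
    z=W[...,2]; m=((z>zlo)&(z<zhi)&(W[...,0]>.33)&(W[...,0]<.56)&(abs(W[...,1])<.37)).astype(np.uint8)
    m=cv2.dilate(m,np.ones((3,3)))&m
    n,l,s,c=cv2.connectedComponentsWithStats(m)
    for k in range(1,n):
        if s[k,4]<25: continue
        P=W[l==k]; (cc,sz,a)=cv2.minAreaRect(P[:,:2].astype(np.float32))
        if sz[0]>sz[1]: a-=90
        print('obj',s[k,4],np.round(cc,4),np.round(sz,4),'yaw',round(a,1),'z',round(float(np.median(P[:,2])),4))
def st():
    s=bot.state(); t,y=tool(); print('t',round(s['time_s'],2),'tcp',np.round(t,4),'yaw',round(y,2),'F',np.round(s['force'],1),'open',round(s['opening'],3),'ff',round(s['finger_force'],1))
E
python3 - <<'E'
from h import *
st()
p,d,W=cloud('wrist','w1'); carriers(W)
c=viewer.calibration('wrist'); print(np.round(c['extrinsics'],3))
E
```

```text
t 0.1 tcp [ 0.1879 -0.5692  0.1831] yaw -71.74 F [-0.8 -0.2  0.3] open 0.999 ff 0.0
[[ 0.313 -0.95  -0.001 -0.599]
 [ 0.906  0.299 -0.301  0.035]
 [ 0.286  0.093  0.954 -0.392]
 [ 0.     0.     0.     1.   ]]
```

View pics/w1.png

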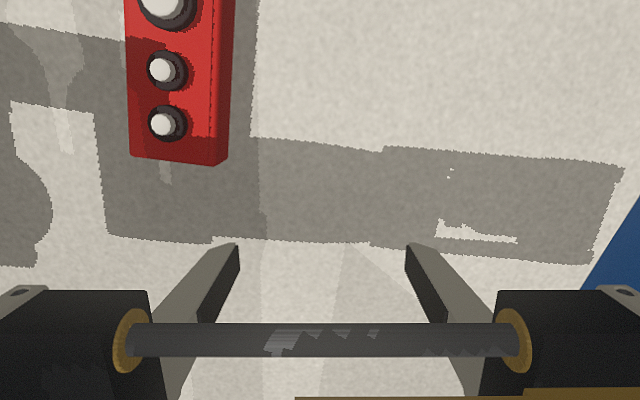

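The arm hasn't moved: both calls were refused because every row needs all four keys. The wrist view shows the red decoy at (165,80) and the fingers at (210,270) and (430,270). I resend the moves.

>>> {"name": "servo_tool", "arguments": {"hand": -1, "series": [{"tx": 0.02,"ty": 0.03,"tz": 0.03,"yaw": 2},{"tx": 0.02,"ty": 0.03,"tz": 0.03,"yaw": 2},{"tx": 0.022,"ty": 0.032,"tz": 0.006,"yaw": 2},{"tx": 0.022,"ty": 0.032,"tz": 0,"yaw": 2},{"tx": 0.022,"ty": 0.032,"tz": 0,"yaw": 2},{"tx": 0.022,"ty": 0.032,"tz": 0,"yaw": 2},{"tx": 0.022,"ty": 0.032,"tz": 0,"yaw": 2},{"tx": 0.022,"ty": 0.032,"tz": 0,"yaw": 3},{"tx": 0.02,"ty": 0.034,"tz": 0,"yaw": 3},{"tx": 0.02,"ty": 0.034,"tz": 0,"yaw": 2}]}}

```text
time_s: 1.15
tcp_pos: [0.4005, -0.2482, 0.2498]
tool_rot: [[0.762, 0.648, -0.0], [0.648, -0.762, 0.0], [-0.0, -0.0, -1.0]]
force: [0.7, 0.8, 0.5]
opening: 0.998
finger_force: 0.0
```

>>> {"name": "servo_tool", "arguments": {"series": [{"tx": 0.006,"ty": 0.042,"tz": 0,"yaw": 2.5},{"tx": 0.006,"ty": 0.042,"tz": 0,"yaw": 2.5},{"tx": 0.006,"ty": 0.042,"tz": 0,"yaw": 2.5},{"tx": 0.006,"ty": 0.042,"tz": 0,"yaw": 2.5},{"tx": 0.006,"ty": 0.042,"tz": 0,"yaw": 2.5},{"tx": 0.006,"ty": 0.042,"tz": 0,"yaw": 2.5},{"tx": 0.006,"ty": 0.042,"tz": 0,"yaw": 2.5},{"tx": 0.006,"ty": 0.042,"tz": 0,"yaw": 2.5},{"tx": 0.006,"ty": 0.042,"tz": 0,"yaw": 2.5},{"tx": -0.01,"ty": 0.037,"tz": 0,"yaw": 0}]}}

```text
time_s: 2.15
tcp_pos: [0.4442, 0.1672, 0.2495]
tool_rot: [[0.456, 0.89, -0.0], [0.89, -0.456, -0.0], [-0.0, -0.0, -1.0]]
force: [-0.3, 0.1, -0.4]
opening: 0.997
finger_force: 0.0
```

Run:
```python
from h import *
st()
p,d,W=cloud('wrist','w2'); carriers(W)
```

```text
t 2.15 tcp [0.4442 0.1672 0.2495] yaw -27.13 F [-0.3  0.1 -0.4] open 0.997 ff 0.0
obj 594 [0.4616 0.1666] [0.0504 0.0101] yaw -27.4 z 0.1488
obj 541 [0.4308 0.0551] [0.0103 0.0522] yaw 1.5 z 0.1486
```

>>> {"name": "servo_tool", "arguments": {"series": [{"tx": 0.0087,"ty": -0.0004,"tz": 0,"yaw": -0.2},{"tx": 0.0087,"ty": -0.0004,"tz": 0,"yaw": 0},{"tx": 0,"ty": 0,"tz": -0.03,"yaw": 0},{"tx": 0,"ty": 0,"tz": -0.03,"yaw": 0},{"tx": 0,"ty": 0,"tz": -0.03,"yaw": 0},{"tx": 0,"ty": 0,"tz": -0.02,"yaw": 0},{"tx": 0,"ty": 0,"tz": -0.0125,"yaw": 0},{"tx": 0,"ty": 0,"tz": 0,"yaw": 0}]}}

```text
time_s: 3.0
tcp_pos: [0.4608, 0.163, 0.1256]
tool_rot: [[0.462, 0.887, -0.003], [0.887, -0.462, -0.001], [-0.002, -0.002, -1.0]]
force: [-0.4, -1.0, 0.1]
opening: 0.999
finger_force: 0.0
```

>>> {"name": "servo_tool", "arguments": {"hand": 1, "series": [{"tx": 0,"ty": 0,"tz": 0,"yaw": 0},{"tx": 0,"ty": 0,"tz": 0,"yaw": 0},{"tx": 0,"ty": 0,"tz": 0,"yaw": 0},{"tx": 0,"ty": 0,"tz": 0,"yaw": 0},{"tx": 0,"ty": 0,"tz": 0,"yaw": 0},{"tx": 0,"ty": 0,"tz": 0,"yaw": 0},{"tx": 0,"ty": 0,"tz": 0,"yaw": 0},{"tx": 0,"ty": 0,"tz": 0,"yaw": 0}]}}

```text
time_s: 3.8
tcp_pos: [0.4614, 0.1645, 0.1275]
tool_rot: [[0.461, 0.888, -0.0], [0.888, -0.461, -0.0], [-0.0, -0.0, -1.0]]
force: [-0.6, 0.4, -0.8]
opening: 0.361
finger_force: 0.0
```

>>> {"name": "servo_tool", "arguments": {"hand": 1, "series": [{"tx": 0,"ty": 0,"tz": 0,"yaw": 0},{"tx": 0,"ty": 0,"tz": 0,"yaw": 0},{"tx": 0,"ty": 0,"tz": 0,"yaw": 0},{"tx": 0,"ty": 0,"tz": 0,"yaw": 0},{"tx": 0,"ty": 0,"tz": 0,"yaw": 0},{"tx": 0,"ty": 0,"tz": 0,"yaw": 0}]}}

```text
time_s: 4.4
tcp_pos: [0.4615, 0.1644, 0.1276]
tool_rot: [[0.461, 0.888, 0.0], [0.888, -0.461, 0.0], [0.0, 0.0, -1.0]]
force: [-0.6, 0.3, 0.4]
opening: 0.006
finger_force: 0.0
```

Run:
```python
from h import *
st()
p,d,W=cloud('wrist','w3'); carriers(W)
```

```text
t 4.4 tcp [0.4615 0.1644 0.1276] yaw -27.43 F [-0.6  0.3  0.4] open 0.006 ff 0.0
obj 748 [0.4676 0.1778] [0.0252 0.0098] yaw -27.1 z 0.1487
```

View pics/w3.png

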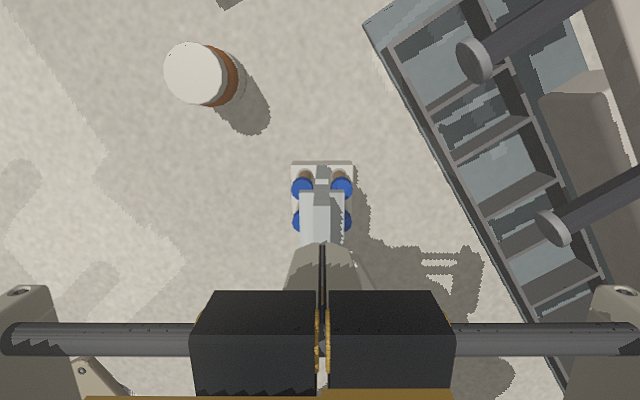

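Run:
```python
from h import *
p,d,W=cloud('top','t3'); carriers(W)
p,d,W=cloud('scene','s3'); cv2.imwrite('pics/s3z.png',cv2.resize(p[150:260,260:440,::-1],None,fx=4,fy=4,interpolation=cv2.INTER_CUBIC))
```

```text
obj 80 [ 0.4542 -0.187 ] [0.0095 0.0511] yaw 27.6 z 0.15
obj 79 [0.4314 0.0532] [0.0082 0.0498] yaw 1.3 z 0.1498
obj 91 [ 0.4309 -0.2894] [0.0534 0.0103] yaw -8.7 z 0.1498
```

View pics/s3z.png

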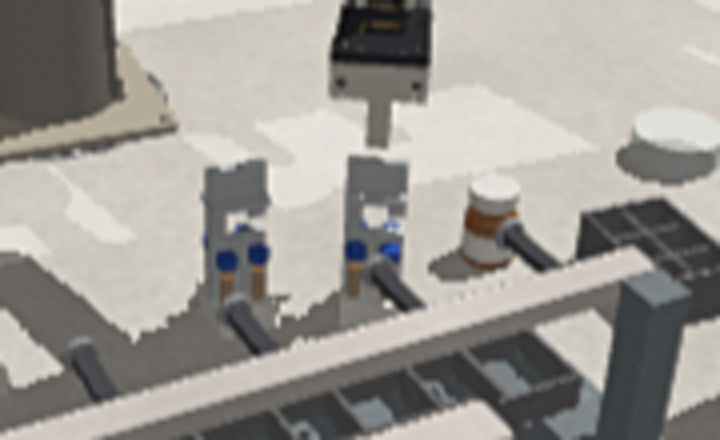

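The fingers closed on nothing. In the scene crop the fingertips (378,148) look to be above the plate top (378,160), even though the TCP reads z=0.128. I measure the fingertip height.

Run:
```python
from h import *
st()
p,d,W=cloud('scene'); 
k=(abs(W[...,0]-.46)<.06)&(abs(W[...,1]-.165)<.06)&(W[...,2]>.11)&(W[...,2]<.30)
for lo in np.arange(.11,.26,.006):
    q=W[k&(W[...,2]>=lo)&(W[...,2]<lo+.006)]
    if len(q): print(round(lo,3),len(q),np.round(q.min(0)[:2],3),np.round(q.max(0)[:2],3))
p,d,W=cloud('wrist')
for v in range(225,300,8): print(v,[np.round(W[v,u],3).tolist() for u in (305,322,340)])
```

```text
t 4.55 tcp [0.4615 0.1644 0.1276] yaw -27.44 F [-0.4 -0.4 -1.1] open 0.004 ff 0.0
0.11 23 [0.461 0.138] [0.485 0.182]
0.116 45 [0.455 0.138] [0.484 0.183]
0.122 23 [0.457 0.144] [0.49  0.184]
0.128 25 [0.456 0.143] [0.479 0.185]
0.134 25 [0.453 0.145] [0.478 0.185]
0.14 19 [0.457 0.143] [0.475 0.181]
0.146 35 [0.448 0.144] [0.481 0.185]
0.158 2 [0.466 0.163] [0.469 0.165]
0.164 5 [0.467 0.156] [0.475 0.167]
0.17 8 [0.469 0.153] [0.48  0.171]
0.176 8 [0.472 0.151] [0.478 0.164]
0.182 10 [0.469 0.153] [0.48  0.166]
0.188 10 [0.472 0.152] [0.478 0.167]
0.194 9 [0.471 0.149] [0.483 0.165]
0.2 9 [0.471 0.152] [0.481 0.164]
0.206 6 [0.473 0.151] [0.482 0.164]
0.26 13 [0.401 0.16 ] [0.429 0.225]
225 [[0.453, 0.173, 0.122], [0.468, 0.178, 0.149], [0.474, 0.162, 0.121]]
233 [[0.45, 0.168, 0.12], [0.466, 0.173, 0.148], [0.471, 0.157, 0.121]]
241 [[0.447, 0.163, 0.121], [0.464, 0.169, 0.15], [0.469, 0.152, 0.122]]
249 [[0.458, 0.178, 0.172], [0.465, 0.172, 0.168], [0.474, 0.169, 0.171]]
257 [[0.458, 0.177, 0.181], [0.465, 0.171, 0.176], [0.474, 0.169, 0.179]]
265 [[0.459, 0.177, 0.189], [0.465, 0.172, 0.186], [0.473, 0.169, 0.188]]
273 [[0.459, 0.176, 0.195], [0.464, 0.17, 0.19], [0.473, 0.17, 0.196]]
281 [[0.459, 0.177, 0.204], [0.462, 0.167, 0.191], [0.473, 0.17, 0.204]]
289 [[0.46, 0.177, 0.209], [0.461, 0.164, 0.193], [0.472, 0.17, 0.21]]
297 [[0.474, 0.199, 0.255], [0.459, 0.161, 0.194], [0.482, 0.195, 0.256]]
```

The xy of the fingers is right, but the shut tips sit at about z=0.158, roughly 30 mm above the reported TCP. I open to see how the tip height varies with opening.

>>> {"name": "servo_tool", "arguments": {"hand": -1, "series": [{"tx": 0,"ty": 0,"tz": 0,"yaw": 0},{"tx": 0,"ty": 0,"tz": 0,"yaw": 0},{"tx": 0,"ty": 0,"tz": 0,"yaw": 0},{"tx": 0,"ty": 0,"tz": 0,"yaw": 0},{"tx": 0,"ty": 0,"tz": 0,"yaw": 0},{"tx": 0,"ty": 0,"tz": 0,"yaw": 0},{"tx": 0,"ty": 0,"tz": 0,"yaw": 0},{"tx": 0,"ty": 0,"tz": 0,"yaw": 0},{"tx": 0,"ty": 0,"tz": 0,"yaw": 0},{"tx": 0,"ty": 0,"tz": 0,"yaw": 0}]}}

```text
time_s: 5.65
tcp_pos: [0.4615, 0.1644, 0.1275]
tool_rot: [[0.461, 0.888, -0.0], [0.888, -0.461, -0.0], [-0.0, -0.0, -1.0]]
force: [-0.2, 0.3, -0.1]
opening: 0.817
finger_force: 0.0
```

Run:
```python
from h import *
st()
p,d,W=cloud('wrist')
t,y=tool(); R=bot.state()['tool_rot']
T=(W-t)@R   # tool frame
k=(abs(T[...,0])<.02)&(abs(T[...,1])>.03)&(abs(T[...,1])<.075)&(T[...,2]<.03)
for lo in np.arange(-.10,.03,.008):
    q=T[k&(T[...,2]>=lo)&(T[...,2]<lo+.008)]
    print(round(lo,3),len(q),np.round(q.min(0),3) if len(q) else '',np.round(q.max(0),3) if len(q) else '')
```

```text
t 5.65 tcp [0.4615 0.1644 0.1275] yaw -27.44 F [-0.2  0.3 -0.1] open 0.817 ff 0.0
-0.1 1243 [-0.009 -0.055 -0.1  ] [ 0.011  0.054 -0.092]
-0.092 1293 [-0.005 -0.055 -0.092] [ 0.011  0.054 -0.084]
-0.084 1146 [-0.007 -0.054 -0.084] [ 0.011  0.054 -0.076]
-0.076 975 [-0.008 -0.054 -0.076] [ 0.011  0.054 -0.068]
-0.068 823 [-0.007 -0.053 -0.068] [ 0.011  0.053 -0.06 ]
-0.06 717 [-0.007 -0.053 -0.06 ] [ 0.011  0.052 -0.052]
-0.052 581 [-0.008 -0.053 -0.052] [ 0.01   0.052 -0.044]
-0.044 451 [-0.007 -0.052 -0.044] [ 0.01   0.051 -0.036]
-0.036 67 [-0.006 -0.045 -0.036] [ 0.01   0.043 -0.033]
-0.028 0  
-0.02 0  
-0.012 0  
-0.004 0  
0.004 0  
0.012 0  
0.02 0  
0.028 0
```

The tips are 34 mm short of the reported TCP at any opening, so tip z = TCP z + 0.034. I allow for that: go down 34 mm more and grip.

>>> {"name": "servo_tool", "arguments": {"series": [{"tx": 0,"ty": 0,"tz": -0.012,"yaw": 0},{"tx": 0,"ty": 0,"tz": -0.012,"yaw": 0},{"tx": 0,"ty": 0,"tz": -0.01,"yaw": 0},{"tx": 0,"ty": 0,"tz": 0,"yaw": 0}]}}

```text
time_s: 6.1
tcp_pos: [0.4596, 0.164, 0.0907]
tool_rot: [[0.461, 0.888, -0.004], [0.888, -0.461, -0.001], [-0.003, -0.003, -1.0]]
force: [-0.2, 0.0, -0.1]
opening: 0.999
finger_force: 0.0
```

>>> {"name": "servo_tool", "arguments": {"hand": 1, "series": [{"tx": 0,"ty": 0,"tz": 0,"yaw": 0},{"tx": 0,"ty": 0,"tz": 0,"yaw": 0},{"tx": 0,"ty": 0,"tz": 0,"yaw": 0},{"tx": 0,"ty": 0,"tz": 0,"yaw": 0},{"tx": 0,"ty": 0,"tz": 0,"yaw": 0},{"tx": 0,"ty": 0,"tz": 0,"yaw": 0},{"tx": 0,"ty": 0,"tz": 0,"yaw": 0},{"tx": 0,"ty": 0,"tz": 0,"yaw": 0},{"tx": 0,"ty": 0,"tz": 0,"yaw": 0},{"tx": 0,"ty": 0,"tz": 0,"yaw": 0}]}}

```text
time_s: 7.1
tcp_pos: [0.4614, 0.1644, 0.0935]
tool_rot: [[0.461, 0.888, -0.0], [0.888, -0.461, -0.0], [-0.0, -0.0, -1.0]]
force: [-0.5, -0.3, 0.6]
opening: 0.187
finger_force: 0.0
```

>>> {"name": "servo_tool", "arguments": {"series": [{"tx": 0,"ty": 0,"tz": 0,"yaw": 0},{"tx": 0,"ty": 0,"tz": 0,"yaw": 0},{"tx": 0,"ty": 0,"tz": 0,"yaw": 0},{"tx": 0,"ty": 0,"tz": 0,"yaw": 0}]}}

```text
time_s: 7.5
tcp_pos: [0.4614, 0.1645, 0.0935]
tool_rot: [[0.461, 0.888, -0.0], [0.888, -0.461, 0.0], [0.0, -0.0, -1.0]]
force: [-1.5, 0.4, -0.2]
opening: 0.106
finger_force: 30.0
```

Gripped (9.9 mm). Now I lift and carry it to 55 mm short of pin5, turned to the stand's yaw.

>>> {"name": "servo_tool", "arguments": {"series": [{"tx": 0,"ty": 0,"tz": 0.02,"yaw": 0},{"tx": 0,"ty": 0,"tz": 0.02,"yaw": 0},{"tx": 0.01,"ty": 0,"tz": 0.02,"yaw": 4},{"tx": 0.02,"ty": 0.0005,"tz": 0,"yaw": 5},{"tx": 0.023,"ty": 0.0005,"tz": 0,"yaw": 5},{"tx": 0.025,"ty": 0.0005,"tz": 0,"yaw": 5},{"tx": 0.025,"ty": 0.0005,"tz": 0,"yaw": 5},{"tx": 0.025,"ty": 0.0005,"tz": 0,"yaw": 5},{"tx": 0.015,"ty": 0,"tz": 0,"yaw": 4.2},{"tx": 0.01,"ty": 0,"tz": 0,"yaw": 0}]}}

```text
time_s: 8.5
tcp_pos: [0.615, 0.1666, 0.1524]
tool_rot: [[-0.101, 0.995, -0.002], [0.995, 0.101, -0.0], [-0.0, -0.002, -1.0]]
force: [-0.4, -0.1, -2.7]
opening: 0.106
finger_force: 30.0
```

>>> {"name": "servo_tool", "arguments": {"series": [{"tx": 0,"ty": 0,"tz": 0,"yaw": 0},{"tx": 0,"ty": 0,"tz": 0,"yaw": 0},{"tx": 0,"ty": 0,"tz": 0,"yaw": 0}]}}

```text
time_s: 8.8
tcp_pos: [0.6137, 0.1671, 0.1535]
tool_rot: [[-0.1, 0.995, -0.001], [0.995, 0.1, -0.0], [0.0, -0.001, -1.0]]
force: [-0.1, 1.5, -3.1]
opening: 0.106
finger_force: 30.0
```

```bash
cat >> h.py <<'E'
def pinlook(i,W):
    # pin top points in the stand frame, from the wrist cloud
    q=W[...,:2]-PIN[i]; sx=q@EX+.008; sy=q@EY; z=W[...,2]
    k=(sx>-.012)&(sx<.045)&(abs(sy)<.02)&(z>.128)&(z<.147)
    h=(sx<-.012)&(sx>-.03)&(abs(sy)<.025)&(z>.12)&(z<.16)
    if k.sum(): print('pin',i+1,k.sum(),'y',np.round(np.percentile(sy[k],[3,50,97]),4),'z',np.round(np.percentile(z[k],[50,97]),4))
    if h.sum(): print(' head',h.sum(),'y',np.round(np.percentile(sy[h],[3,97]),4),'z',np.round(np.percentile(z[h],[3,97]),4),'x',np.round(np.percentile(sx[h],[3,97]),4))
def rel(i):
    t,y=tool(); q=t[:2]-PIN[i]; print('tcp rel pin',i+1,'x',round(q@EX+.008,4),'y',round(q@EY,4),'yawerr',round(y-5.72,2))
E
python3 - <<'E'
from h import *
st(); rel(4)
p,d,W=cloud('wrist','w4'); pinlook(4,W); pinlook(3,W)
p,d,W=cloud('top','t4'); carriers(W);
E
```

```text
t 8.8 tcp [0.6137 0.1671 0.1535] yaw 5.72 F [-0.1  1.5 -3.1] open 0.106 ff 30.0
tcp rel pin 5 x 0.0072 y -0.0548 yawerr 0.0
pin 5 2138 y [-0.0055  0.0021  0.0085] z [0.1429 0.1442]
 head 600 y [-0.0089  0.013 ] z [0.1371 0.1511] x [-0.0224 -0.0126]
pin 4 29 y [-0.0053  0.0142  0.0194] z [0.1399 0.1459]
obj 80 [ 0.4541 -0.187 ] [0.0095 0.0508] yaw 27.7 z 0.1491
obj 78 [0.4315 0.0532] [0.0083 0.0499] yaw 1.5 z 0.1497
obj 90 [ 0.4308 -0.289 ] [0.0523 0.0099] yaw -8.6 z 0.1497
```

View pics/w4.png

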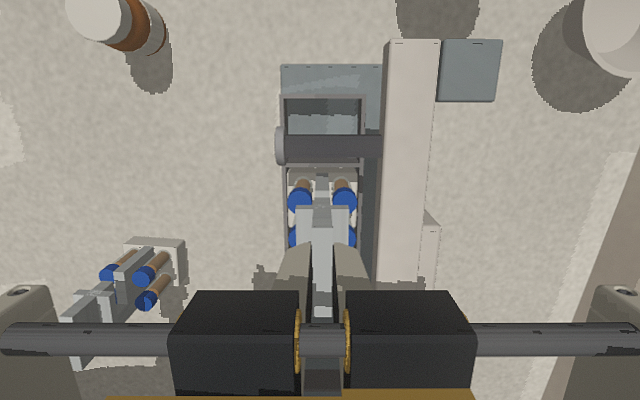

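The wrist view shows pin5 at (330,148) just ahead of the held carrier at (320,220), aligned with it. I lower to channel height and slide on.

>>> {"name": "servo_tool", "arguments": {"series": [{"tx": 0,"ty": 0,"tz": -0.007,"yaw": 0},{"tx": 0,"ty": 0,"tz": -0.005,"yaw": 0},{"tx": 0,"ty": 0,"tz": 0,"yaw": 0},{"tx": -0.001,"ty": 0.01,"tz": 0,"yaw": 0},{"tx": -0.001,"ty": 0.01,"tz": 0,"yaw": 0},{"tx": -0.001,"ty": 0.01,"tz": 0,"yaw": 0},{"tx": -0.001,"ty": 0.01,"tz": 0,"yaw": 0},{"tx": -0.001,"ty": 0.0095,"tz": 0,"yaw": 0},{"tx": 0,"ty": 0.005,"tz": 0,"yaw": 0},{"tx": 0,"ty": 0,"tz": 0,"yaw": 0}]}}

```text
time_s: 9.9
tcp_pos: [0.6093, 0.2224, 0.1415]
tool_rot: [[-0.102, 0.995, -0.0], [0.995, 0.102, 0.0], [0.0, 0.0, -1.0]]
force: [-0.3, 0.2, -2.7]
opening: 0.104
finger_force: 30.0
```

Run:
```python
from h import *
st(); rel(4)
```

```text
t 9.9 tcp [0.6093 0.2224 0.1415] yaw 5.83 F [-0.3  0.2 -2.7] open 0.104 ff 30.0
tcp rel pin 5 x 0.0083 y 0.0008 yawerr 0.11
```

>>> {"name": "servo_tool", "arguments": {"series": [{"tx": 0,"ty": -0.0004,"tz": -0.005,"yaw": 0},{"tx": 0,"ty": 0,"tz": -0.005,"yaw": 0},{"tx": 0,"ty": 0,"tz": -0.004,"yaw": 0},{"tx": 0,"ty": 0,"tz": -0.003,"yaw": 0},{"tx": 0,"ty": 0,"tz": 0,"yaw": 0},{"tx": 0,"ty": 0,"tz": 0,"yaw": 0}]}}

```text
time_s: 10.5
tcp_pos: [0.6095, 0.2209, 0.1245]
tool_rot: [[-0.1, 0.995, -0.0], [0.995, 0.1, -0.0], [-0.0, -0.0, -1.0]]
force: [-0.1, 0.5, -3.4]
opening: 0.107
finger_force: 30.0
```

>>> {"name": "servo_tool", "arguments": {"hand": -0.3, "series": [{"tx": 0,"ty": 0,"tz": 0,"yaw": 0},{"tx": 0,"ty": 0,"tz": 0,"yaw": 0},{"tx": 0,"ty": 0,"tz": 0,"yaw": 0},{"tx": 0,"ty": 0,"tz": 0,"yaw": 0},{"tx": 0,"ty": 0,"tz": 0,"yaw": 0},{"tx": 0,"ty": 0,"tz": 0.02,"yaw": 0},{"tx": 0,"ty": 0,"tz": 0.03,"yaw": 0},{"tx": 0,"ty": 0,"tz": 0.03,"yaw": 0},{"tx": 0,"ty": 0,"tz": 0.02,"yaw": 0}]}}

```text
time_s: 11.4
tcp_pos: [0.6102, 0.2213, 0.2274]
tool_rot: [[-0.101, 0.995, 0.003], [0.995, 0.101, 0.001], [0.0, 0.003, -1.0]]
force: [-0.1, -0.3, 1.2]
opening: 0.653
finger_force: 0.0
```

```bash
cat >> h.py <<'E'
def hung(W):
    # plates hanging on pins: top edge at ~0.179
    q=W[...,:2]-PIN[2]; sx=q@EX+.008; sy=q@EY; z=W[...,2]
    for i in range(5):
        k=(abs(sx-.008)<.02)&(abs(sy-(i-2)*.115)<.045)&(z>.170)&(z<.19)
        if k.sum()>15:
            (c,s,a)=cv2.minAreaRect(np.c_[sx[k],sy[k]-(i-2)*.115].astype(np.float32)); print('hung',i+1,k.sum(),np.round(c,4),np.round(s,4),'ang',round(a,1),'z',np.round(np.percentile(z[k],[10,50,90]),4))
E
python3 - <<'E'
from h import *
st()
p,d,W=cloud('top','t5'); carriers(W); hung(W)
E
```

```text
t 11.4 tcp [0.6102 0.2213 0.2274] yaw 5.77 F [-0.1 -0.3  1.2] open 0.653 ff 0.0
obj 79 [0.4841 0.0482] [0.01   0.0476] yaw 2.3 z 0.1496
obj 81 [ 0.4538 -0.1864] [0.0095 0.0493] yaw 27.8 z 0.1498
obj 91 [ 0.431  -0.2885] [0.0527 0.01  ] yaw -9.1 z 0.1492
hung 5 20 [ 0.0081 -0.0209] [0.0113 0.0099] ang 2.6 z [0.1748 0.179  0.1823]
```

Carrier 2 was knocked to (0.484, 0.048). I go there and remeasure.

>>> {"name": "servo_tool", "arguments": {"hand": -1, "series": [{"tx": -0.02,"ty": -0.02,"tz": 0,"yaw": -0.4},{"tx": -0.02,"ty": -0.025,"tz": 0,"yaw": -0.5},{"tx": -0.02,"ty": -0.03,"tz": 0,"yaw": -0.5},{"tx": -0.02,"ty": -0.03,"tz": 0,"yaw": -0.5},{"tx": -0.02,"ty": -0.03,"tz": 0,"yaw": -0.5},{"tx": -0.02,"ty": -0.028,"tz": 0,"yaw": -0.5},{"tx": -0.006,"ty": -0.01,"tz": 0,"yaw": -0.5},{"tx": 0,"ty": 0,"tz": 0,"yaw": 0},{"tx": 0,"ty": 0,"tz": 0,"yaw": 0},{"tx": 0,"ty": 0,"tz": 0,"yaw": 0}]}}

```text
time_s: 12.45
tcp_pos: [0.484, 0.049, 0.2243]
tool_rot: [[-0.042, 0.999, -0.0], [0.999, 0.042, 0.0], [0.0, -0.0, -1.0]]
force: [0.6, -0.2, 0.4]
opening: 0.999
finger_force: 0.0
```

Run:
```python
from h import *
st()
p,d,W=cloud('wrist','w5'); carriers(W)
p,d,W=cloud('top','t6'); carriers(W); hung(W)
```

```text
t 12.45 tcp [0.484  0.049  0.2243] yaw 2.42 F [ 0.6 -0.2  0.4] open 0.999 ff 0.0
obj 644 [0.4839 0.049 ] [0.01   0.0506] yaw 4.2 z 0.1489
obj 334 [ 0.4498 -0.1791] [0.0099 0.0366] yaw 28.3 z 0.1449
obj 78 [ 0.4542 -0.1871] [0.0095 0.0507] yaw 27.7 z 0.1503
obj 92 [ 0.4309 -0.2886] [0.0523 0.0104] yaw -9.6 z 0.1501
hung 5 46 [0.0076 0.0115] [0.0109 0.0238] ang 3.4 z [0.1748 0.1789 0.181 ]
```

>>> {"name": "servo_tool", "arguments": {"series": [{"tx": 0,"ty": 0,"tz": -0.03,"yaw": 1.7},{"tx": 0,"ty": 0,"tz": -0.03,"yaw": 0},{"tx": 0,"ty": 0,"tz": -0.03,"yaw": 0},{"tx": 0,"ty": 0,"tz": -0.02,"yaw": 0},{"tx": 0,"ty": 0,"tz": -0.013,"yaw": 0},{"tx": 0,"ty": 0,"tz": -0.0078,"yaw": 0},{"tx": 0,"ty": 0,"tz": 0,"yaw": 0},{"tx": 0,"ty": 0,"tz": 0,"yaw": 0}]}}

```text
time_s: 13.35
tcp_pos: [0.4843, 0.0482, 0.0947]
tool_rot: [[-0.071, 0.997, 0.001], [0.997, 0.071, 0.0], [-0.0, 0.001, -1.0]]
force: [-1.0, 0.2, 1.2]
opening: 0.999
finger_force: 0.0
```

>>> {"name": "servo_tool", "arguments": {"hand": 1, "series": [{"tx": 0,"ty": 0,"tz": 0,"yaw": 0},{"tx": 0,"ty": 0,"tz": 0,"yaw": 0},{"tx": 0,"ty": 0,"tz": 0,"yaw": 0},{"tx": 0,"ty": 0,"tz": 0,"yaw": 0},{"tx": 0,"ty": 0,"tz": 0,"yaw": 0},{"tx": 0,"ty": 0,"tz": 0,"yaw": 0},{"tx": 0,"ty": 0,"tz": 0,"yaw": 0},{"tx": 0,"ty": 0,"tz": 0,"yaw": 0},{"tx": 0,"ty": 0,"tz": 0,"yaw": 0},{"tx": 0,"ty": 0,"tz": 0,"yaw": 0}]}}

```text
time_s: 14.35
tcp_pos: [0.4835, 0.048, 0.0937]
tool_rot: [[-0.071, 0.997, -0.0], [0.997, 0.071, -0.0], [0.0, -0.0, -1.0]]
force: [0.1, 0.0, 0.1]
opening: 0.189
finger_force: 0.0
```

>>> {"name": "servo_tool", "arguments": {"series": [{"tx": 0,"ty": 0,"tz": 0,"yaw": 0},{"tx": 0,"ty": 0,"tz": 0,"yaw": 0},{"tx": 0,"ty": 0,"tz": 0,"yaw": 0},{"tx": 0,"ty": 0,"tz": 0,"yaw": 0}]}}

```text
time_s: 14.75
tcp_pos: [0.4834, 0.0481, 0.0936]
tool_rot: [[-0.071, 0.997, -0.0], [0.997, 0.071, 0.0], [0.0, -0.0, -1.0]]
force: [-0.3, 0.7, -1.8]
opening: 0.107
finger_force: 30.0
```

>>> {"name": "servo_tool", "arguments": {"series": [{"tx": 0,"ty": 0,"tz": 0.02,"yaw": 0},{"tx": 0,"ty": 0,"tz": 0.02,"yaw": 0},{"tx": 0.01,"ty": 0,"tz": 0.02,"yaw": 0.4},{"tx": 0.025,"ty": 0.001,"tz": 0,"yaw": 0.4},{"tx": 0.03,"ty": 0.001,"tz": 0,"yaw": 0.4},{"tx": 0.03,"ty": 0.0015,"tz": 0,"yaw": 0.4},{"tx": 0.025,"ty": 0.001,"tz": 0,"yaw": 0},{"tx": 0.0155,"ty": 0,"tz": 0,"yaw": 0},{"tx": 0.0075,"ty": 0,"tz": 0,"yaw": 0},{"tx": 0,"ty": 0,"tz": 0,"yaw": 0}]}}

```text
time_s: 15.75
tcp_pos: [0.6264, 0.0525, 0.1528]
tool_rot: [[-0.099, 0.995, -0.001], [0.995, 0.099, -0.0], [0.0, -0.001, -1.0]]
force: [-0.5, 0.5, -3.6]
opening: 0.105
finger_force: 30.0
```

>>> {"name": "servo_tool", "arguments": {"series": [{"tx": 0,"ty": 0,"tz": -0.007,"yaw": 0},{"tx": 0,"ty": 0,"tz": -0.005,"yaw": 0},{"tx": 0,"ty": 0,"tz": 0,"yaw": 0},{"tx": 0,"ty": 0,"tz": 0,"yaw": 0}]}}

```text
time_s: 16.15
tcp_pos: [0.6258, 0.0526, 0.1415]
tool_rot: [[-0.099, 0.995, -0.001], [0.995, 0.099, 0.0], [0.0, -0.001, -1.0]]
force: [-0.1, 0.6, -3.8]
opening: 0.106
finger_force: 30.0
```

Run:
```python
from h import *
st(); rel(3)
p,d,W=cloud('wrist','w6'); pinlook(3,W)
```

```text
t 16.15 tcp [0.6258 0.0526 0.1415] yaw 5.67 F [-0.1  0.6 -3.8] open 0.106 ff 30.0
tcp rel pin 4 x 0.0078 y -0.0549 yawerr -0.05
pin 4 2369 y [-0.0054  0.0019  0.0085] z [0.1429 0.1442]
 head 678 y [-0.0091  0.0132] z [0.1377 0.1511] x [-0.0224 -0.0125]
```

>>> {"name": "servo_tool", "arguments": {"series": [{"tx": -0.001,"ty": 0.01,"tz": 0,"yaw": 0},{"tx": -0.001,"ty": 0.01,"tz": 0,"yaw": 0},{"tx": -0.001,"ty": 0.01,"tz": 0,"yaw": 0},{"tx": -0.001,"ty": 0.01,"tz": 0,"yaw": 0},{"tx": -0.001,"ty": 0.0095,"tz": 0,"yaw": 0},{"tx": -0.0005,"ty": 0.0055,"tz": 0,"yaw": 0},{"tx": 0,"ty": 0,"tz": 0,"yaw": 0},{"tx": 0,"ty": 0,"tz": 0,"yaw": 0}]}}

```text
time_s: 17.0
tcp_pos: [0.621, 0.1075, 0.1417]
tool_rot: [[-0.099, 0.995, -0.0], [0.995, 0.099, -0.0], [-0.0, -0.0, -1.0]]
force: [-0.7, 0.3, -2.5]
opening: 0.106
finger_force: 30.0
```

>>> {"name": "servo_tool", "arguments": {"series": [{"tx": 0,"ty": 0,"tz": -0.005,"yaw": 0},{"tx": 0,"ty": 0,"tz": -0.005,"yaw": 0},{"tx": 0,"ty": 0,"tz": -0.004,"yaw": 0},{"tx": 0,"ty": 0,"tz": -0.003,"yaw": 0},{"tx": 0,"ty": 0,"tz": 0,"yaw": 0},{"tx": 0,"ty": 0,"tz": 0,"yaw": 0}]}}

```text
time_s: 17.6
tcp_pos: [0.621, 0.1075, 0.1247]
tool_rot: [[-0.099, 0.995, -0.0], [0.995, 0.099, -0.0], [0.0, -0.0, -1.0]]
force: [0.2, -0.0, -2.8]
opening: 0.103
finger_force: 30.0
```

Run:
```python
from h import *
st(); rel(3)
```

```text
t 17.6 tcp [0.621  0.1075 0.1247] yaw 5.66 F [ 0.2 -0.  -2.8] open 0.103 ff 30.0
tcp rel pin 4 x 0.0084 y 0.0002 yawerr -0.06
```

>>> {"name": "servo_tool", "arguments": {"hand": -0.3, "series": [{"tx": 0,"ty": 0,"tz": 0,"yaw": 0},{"tx": 0,"ty": 0,"tz": 0,"yaw": 0},{"tx": 0,"ty": 0,"tz": 0,"yaw": 0},{"tx": 0,"ty": 0,"tz": 0,"yaw": 0},{"tx": 0,"ty": 0,"tz": 0,"yaw": 0},{"tx": 0,"ty": 0,"tz": 0.02,"yaw": 0},{"tx": 0,"ty": 0,"tz": 0.03,"yaw": 0},{"tx": 0,"ty": 0,"tz": 0.03,"yaw": 0},{"tx": 0,"ty": 0,"tz": 0.02,"yaw": 0}]}}

```text
time_s: 18.5
tcp_pos: [0.6217, 0.1076, 0.2276]
tool_rot: [[-0.099, 0.995, 0.003], [0.995, 0.099, 0.0], [-0.0, 0.003, -1.0]]
force: [-0.3, -0.2, 0.3]
opening: 0.647
finger_force: 0.0
```

>>> {"name": "servo_tool", "arguments": {"hand": -1, "series": [{"tx": -0.02,"ty": -0.035,"tz": 0,"yaw": 3},{"tx": -0.02,"ty": -0.035,"tz": 0,"yaw": 3},{"tx": -0.02,"ty": -0.035,"tz": 0,"yaw": 3},{"tx": -0.02,"ty": -0.035,"tz": 0,"yaw": 3},{"tx": -0.02,"ty": -0.035,"tz": 0,"yaw": 3},{"tx": -0.02,"ty": -0.035,"tz": 0,"yaw": 3},{"tx": -0.02,"ty": -0.035,"tz": 0,"yaw": 2},{"tx": -0.02,"ty": -0.035,"tz": 0,"yaw": 2},{"tx": -0.007,"ty": -0.0145,"tz": 0,"yaw": 0},{"tx": 0,"ty": 0,"tz": 0,"yaw": 0}]}}

```text
time_s: 19.5
tcp_pos: [0.453, -0.1889, 0.225]
tool_rot: [[-0.461, 0.887, 0.0], [0.887, 0.461, -0.001], [-0.001, -0.0, -1.0]]
force: [0.7, 1.1, 0.3]
opening: 0.996
finger_force: 0.0
```

>>> {"name": "servo_tool", "arguments": {"series": [{"tx": 0,"ty": 0,"tz": 0,"yaw": 0},{"tx": 0,"ty": 0,"tz": 0,"yaw": 0}]}}

```text
time_s: 19.7
tcp_pos: [0.4544, -0.1862, 0.2248]
tool_rot: [[-0.465, 0.885, 0.0], [0.885, 0.465, 0.0], [0.0, 0.0, -1.0]]
force: [-0.0, 0.2, -0.2]
opening: 1.0
finger_force: 0.0
```

Run:
```python
from h import *
st()
p,d,W=cloud('wrist','w7'); carriers(W)
p,d,W=cloud('top','t7'); carriers(W); hung(W)
```

```text
t 19.7 tcp [ 0.4544 -0.1862  0.2248] yaw 27.71 F [-0.   0.2 -0.2] open 1.0 ff 0.0
obj 635 [ 0.4526 -0.1858] [0.009  0.0505] yaw 27.6 z 0.1489
obj 640 [ 0.4291 -0.2864] [0.0513 0.0103] yaw -9.1 z 0.1487
hung 4 92 [ 0.0082 -0.0011] [0.0116 0.0479] ang 0.1 z [0.1749 0.1794 0.1825]
hung 5 93 [ 0.0082 -0.0013] [0.0113 0.0496] ang 0.4 z [0.1747 0.1791 0.181 ]
```

Both carriers hang well (top edge at 0.179, y within 1.3 mm). I grip c3 next.

>>> {"name": "servo_tool", "arguments": {"series": [{"tx": -0.001,"ty": 0,"tz": -0.03,"yaw": 0},{"tx": 0,"ty": 0,"tz": -0.03,"yaw": 0},{"tx": 0,"ty": 0,"tz": -0.03,"yaw": 0},{"tx": 0,"ty": 0,"tz": -0.02,"yaw": 0},{"tx": 0,"ty": 0,"tz": -0.013,"yaw": 0},{"tx": 0,"ty": 0,"tz": -0.0083,"yaw": 0},{"tx": 0,"ty": 0,"tz": 0,"yaw": 0},{"tx": 0,"ty": 0,"tz": 0,"yaw": 0}]}}

```text
time_s: 20.6
tcp_pos: [0.4537, -0.1871, 0.0944]
tool_rot: [[-0.465, 0.886, 0.001], [0.886, 0.465, -0.001], [-0.001, 0.001, -1.0]]
force: [0.7, -0.7, 0.1]
opening: 0.998
finger_force: 0.0
```

>>> {"name": "servo_tool", "arguments": {"hand": 1, "series": [{"tx": 0,"ty": 0,"tz": 0,"yaw": 0},{"tx": 0,"ty": 0,"tz": 0,"yaw": 0},{"tx": 0,"ty": 0,"tz": 0,"yaw": 0},{"tx": 0,"ty": 0,"tz": 0,"yaw": 0},{"tx": 0,"ty": 0,"tz": 0,"yaw": 0},{"tx": 0,"ty": 0,"tz": 0,"yaw": 0},{"tx": 0,"ty": 0,"tz": 0,"yaw": 0},{"tx": 0,"ty": 0,"tz": 0,"yaw": 0},{"tx": 0,"ty": 0,"tz": 0,"yaw": 0},{"tx": 0,"ty": 0,"tz": 0,"yaw": 0}]}}

```text
time_s: 21.6
tcp_pos: [0.453, -0.187, 0.0934]
tool_rot: [[-0.464, 0.886, -0.0], [0.886, 0.464, 0.0], [0.0, -0.0, -1.0]]
force: [-0.5, 0.4, -0.5]
opening: 0.188
finger_force: 0.0
```

>>> {"name": "servo_tool", "arguments": {"series": [{"tx": 0,"ty": 0,"tz": 0,"yaw": 0},{"tx": 0,"ty": 0,"tz": 0,"yaw": 0},{"tx": 0,"ty": 0,"tz": 0,"yaw": 0},{"tx": 0,"ty": 0,"tz": 0,"yaw": 0}]}}

```text
time_s: 22.0
tcp_pos: [0.4529, -0.187, 0.0934]
tool_rot: [[-0.464, 0.886, -0.0], [0.886, 0.464, 0.0], [0.0, -0.0, -1.0]]
force: [-0.6, 0.6, 0.2]
opening: 0.104
finger_force: 30.0
```

>>> {"name": "servo_tool", "arguments": {"series": [{"tx": 0,"ty": 0,"tz": 0.02,"yaw": 0},{"tx": 0,"ty": 0,"tz": 0.02,"yaw": 0},{"tx": 0.01,"ty": 0.001,"tz": 0.02,"yaw": -4},{"tx": 0.03,"ty": 0.002,"tz": 0,"yaw": -4},{"tx": 0.035,"ty": 0.002,"tz": 0,"yaw": -5},{"tx": 0.035,"ty": 0.002,"tz": 0,"yaw": -5},{"tx": 0.035,"ty": 0.002,"tz": 0,"yaw": -3.9},{"tx": 0.03,"ty": 0.0017,"tz": 0,"yaw": 0},{"tx": 0.015,"ty": 0,"tz": 0,"yaw": 0},{"tx": 0.0061,"ty": 0,"tz": 0,"yaw": 0}]}}

```text
time_s: 23.0
tcp_pos: [0.6498, -0.1758, 0.152]
tool_rot: [[-0.101, 0.995, -0.001], [0.995, 0.101, 0.001], [0.001, -0.001, -1.0]]
force: [0.3, 0.5, -2.0]
opening: 0.112
finger_force: 30.0
```

>>> {"name": "servo_tool", "arguments": {"series": [{"tx": 0,"ty": 0,"tz": 0,"yaw": 0},{"tx": 0,"ty": 0,"tz": -0.007,"yaw": 0},{"tx": 0,"ty": 0,"tz": -0.005,"yaw": 0},{"tx": 0,"ty": 0,"tz": 0,"yaw": 0},{"tx": 0,"ty": 0,"tz": 0,"yaw": 0}]}}

```text
time_s: 23.5
tcp_pos: [0.6484, -0.1763, 0.1412]
tool_rot: [[-0.1, 0.995, -0.001], [0.995, 0.1, 0.0], [0.0, -0.001, -1.0]]
force: [-0.4, -0.6, -3.1]
opening: 0.104
finger_force: 30.0
```

Run:
```python
from h import *
st(); rel(1)
p,d,W=cloud('wrist','w8'); pinlook(1,W)
```

```text
t 23.5 tcp [ 0.6484 -0.1763  0.1412] yaw 5.75 F [-0.4 -0.6 -3.1] open 0.104 ff 30.0
tcp rel pin 2 x 0.0075 y -0.0549 yawerr 0.03
pin 2 2507 y [-0.007   0.0019  0.0085] z [0.1429 0.1443]
 head 682 y [-0.0089  0.0132] z [0.1371 0.1511] x [-0.0226 -0.0125]
```

>>> {"name": "servo_tool", "arguments": {"series": [{"tx": -0.001,"ty": 0.01,"tz": 0,"yaw": 0},{"tx": -0.001,"ty": 0.01,"tz": 0,"yaw": 0},{"tx": -0.001,"ty": 0.01,"tz": 0,"yaw": 0},{"tx": -0.001,"ty": 0.01,"tz": 0,"yaw": 0},{"tx": -0.001,"ty": 0.0095,"tz": 0,"yaw": 0},{"tx": -0.0005,"ty": 0.0055,"tz": 0,"yaw": 0},{"tx": 0,"ty": 0,"tz": 0,"yaw": 0},{"tx": 0,"ty": 0,"tz": 0,"yaw": 0}]}}

```text
time_s: 24.35
tcp_pos: [0.6436, -0.1213, 0.1415]
tool_rot: [[-0.101, 0.995, 0.0], [0.995, 0.101, -0.0], [-0.0, 0.0, -1.0]]
force: [-0.4, 0.1, -2.7]
opening: 0.102
finger_force: 30.0
```

>>> {"name": "servo_tool", "arguments": {"series": [{"tx": 0,"ty": 0,"tz": -0.005,"yaw": 0},{"tx": 0,"ty": 0,"tz": -0.005,"yaw": 0},{"tx": 0,"ty": 0,"tz": -0.004,"yaw": 0},{"tx": 0,"ty": 0,"tz": -0.003,"yaw": 0},{"tx": 0,"ty": 0,"tz": 0,"yaw": 0},{"tx": 0,"ty": 0,"tz": 0,"yaw": 0}]}}

```text
time_s: 24.95
tcp_pos: [0.6436, -0.1213, 0.1244]
tool_rot: [[-0.1, 0.995, -0.0], [0.995, 0.1, 0.0], [0.0, -0.0, -1.0]]
force: [0.6, 0.9, -2.6]
opening: 0.104
finger_force: 30.0
```

Run:
```python
from h import *
st(); rel(1)
```

```text
t 24.95 tcp [ 0.6436 -0.1213  0.1244] yaw 5.76 F [ 0.6  0.9 -2.6] open 0.104 ff 30.0
tcp rel pin 2 x 0.0081 y 0.0003 yawerr 0.04
```

>>> {"name": "servo_tool", "arguments": {"hand": -0.3, "series": [{"tx": 0,"ty": 0,"tz": 0,"yaw": 0},{"tx": 0,"ty": 0,"tz": 0,"yaw": 0},{"tx": 0,"ty": 0,"tz": 0,"yaw": 0},{"tx": 0,"ty": 0,"tz": 0,"yaw": 0},{"tx": 0,"ty": 0,"tz": 0,"yaw": 0},{"tx": 0,"ty": 0,"tz": 0.02,"yaw": 0},{"tx": 0,"ty": 0,"tz": 0.03,"yaw": 0},{"tx": 0,"ty": 0,"tz": 0.03,"yaw": 0},{"tx": 0,"ty": 0,"tz": 0.02,"yaw": 0}]}}

```text
time_s: 25.85
tcp_pos: [0.6443, -0.1214, 0.2273]
tool_rot: [[-0.101, 0.995, 0.003], [0.995, 0.101, -0.001], [-0.001, 0.003, -1.0]]
force: [0.0, 0.4, 0.1]
opening: 0.651
finger_force: 0.0
```

>>> {"name": "servo_tool", "arguments": {"hand": -1, "series": [{"tx": -0.025,"ty": -0.02,"tz": 0,"yaw": -2},{"tx": -0.03,"ty": -0.025,"tz": 0,"yaw": -2},{"tx": -0.03,"ty": -0.025,"tz": 0,"yaw": -2},{"tx": -0.03,"ty": -0.025,"tz": 0,"yaw": -2},{"tx": -0.03,"ty": -0.025,"tz": 0,"yaw": -2},{"tx": -0.03,"ty": -0.02,"tz": 0,"yaw": -2},{"tx": -0.025,"ty": -0.017,"tz": 0,"yaw": -2},{"tx": -0.013,"ty": -0.01,"tz": 0,"yaw": -0.8},{"tx": 0,"ty": 0,"tz": 0,"yaw": 0},{"tx": 0,"ty": 0,"tz": 0,"yaw": 0}]}}

```text
time_s: 26.85
tcp_pos: [0.4308, -0.2883, 0.2247]
tool_rot: [[0.158, 0.988, 0.001], [0.988, -0.158, -0.0], [0.0, 0.001, -1.0]]
force: [0.3, 0.1, -0.2]
opening: 0.996
finger_force: 0.0
```

>>> {"name": "servo_tool", "arguments": {"series": [{"tx": 0,"ty": 0,"tz": 0,"yaw": 0},{"tx": 0,"ty": 0,"tz": 0,"yaw": 0}]}}

```text
time_s: 27.05
tcp_pos: [0.4312, -0.2876, 0.2244]
tool_rot: [[0.156, 0.988, 0.0], [0.988, -0.156, 0.0], [0.0, -0.0, -1.0]]
force: [-0.0, 0.0, -0.1]
opening: 0.999
finger_force: 0.0
```

Run:
```python
from h import *
st()
p,d,W=cloud('wrist','w9'); carriers(W)
p,d,W=cloud('top','t9'); carriers(W); hung(W)
```

```text
t 27.05 tcp [ 0.4312 -0.2876  0.2244] yaw -8.95 F [-0.   0.  -0.1] open 0.999 ff 0.0
obj 669 [ 0.4293 -0.2861] [0.05   0.0098] yaw -9.0 z 0.1488
obj 92 [ 0.4309 -0.2882] [0.0519 0.0101] yaw -9.1 z 0.1498
hung 2 88 [0.0089 0.0005] [0.0482 0.0117] ang 89.3 z [0.1758 0.1793 0.1821]
hung 4 91 [ 0.0086 -0.0011] [0.0477 0.0108] ang 89.3 z [0.1748 0.1796 0.1815]
hung 5 93 [ 0.0084 -0.0008] [0.0113 0.0493] ang 1.1 z [0.1754 0.1793 0.1814]
```

Three are hung. I grip c4.

>>> {"name": "servo_tool", "arguments": {"series": [{"tx": -0.001,"ty": 0.0005,"tz": -0.03,"yaw": 0},{"tx": 0,"ty": 0,"tz": -0.03,"yaw": 0},{"tx": 0,"ty": 0,"tz": -0.03,"yaw": 0},{"tx": 0,"ty": 0,"tz": -0.02,"yaw": 0},{"tx": 0,"ty": 0,"tz": -0.013,"yaw": 0},{"tx": 0,"ty": 0,"tz": -0.008,"yaw": 0},{"tx": 0,"ty": 0,"tz": 0,"yaw": 0},{"tx": 0,"ty": 0,"tz": 0,"yaw": 0}]}}

```text
time_s: 27.95
tcp_pos: [0.4302, -0.2882, 0.0945]
tool_rot: [[0.157, 0.988, 0.001], [0.988, -0.157, -0.001], [-0.001, 0.001, -1.0]]
force: [0.0, 0.5, -0.1]
opening: 0.998
finger_force: 0.0
```

>>> {"name": "servo_tool", "arguments": {"hand": 1, "series": [{"tx": 0,"ty": 0,"tz": 0,"yaw": 0},{"tx": 0,"ty": 0,"tz": 0,"yaw": 0},{"tx": 0,"ty": 0,"tz": 0,"yaw": 0},{"tx": 0,"ty": 0,"tz": 0,"yaw": 0},{"tx": 0,"ty": 0,"tz": 0,"yaw": 0},{"tx": 0,"ty": 0,"tz": 0,"yaw": 0},{"tx": 0,"ty": 0,"tz": 0,"yaw": 0},{"tx": 0,"ty": 0,"tz": 0,"yaw": 0},{"tx": 0,"ty": 0,"tz": 0,"yaw": 0},{"tx": 0,"ty": 0,"tz": 0,"yaw": 0}]}}

```text
time_s: 28.95
tcp_pos: [0.4296, -0.2878, 0.0934]
tool_rot: [[0.157, 0.988, -0.0], [0.988, -0.157, 0.0], [0.0, -0.0, -1.0]]
force: [0.1, -1.0, 0.5]
opening: 0.187
finger_force: 0.0
```

>>> {"name": "servo_tool", "arguments": {"series": [{"tx": 0,"ty": 0,"tz": 0,"yaw": 0},{"tx": 0,"ty": 0,"tz": 0,"yaw": 0},{"tx": 0,"ty": 0,"tz": 0,"yaw": 0},{"tx": 0,"ty": 0,"tz": 0,"yaw": 0}]}}

```text
time_s: 29.35
tcp_pos: [0.4296, -0.2878, 0.0934]
tool_rot: [[0.157, 0.988, -0.0], [0.988, -0.157, 0.0], [0.0, -0.0, -1.0]]
force: [1.3, -0.3, -0.1]
opening: 0.107
finger_force: 30.0
```

>>> {"name": "servo_tool", "arguments": {"series": [{"tx": 0,"ty": 0,"tz": 0.02,"yaw": 0},{"tx": 0,"ty": 0,"tz": 0.02,"yaw": 0},{"tx": 0.015,"ty": 0,"tz": 0.02,"yaw": 2},{"tx": 0.035,"ty": -0.0009,"tz": 0,"yaw": 3},{"tx": 0.04,"ty": -0.001,"tz": 0,"yaw": 3},{"tx": 0.04,"ty": -0.001,"tz": 0,"yaw": 3},{"tx": 0.04,"ty": 0,"tz": 0,"yaw": 3},{"tx": 0.035,"ty": 0,"tz": 0,"yaw": 0.8},{"tx": 0.018,"ty": 0,"tz": 0,"yaw": 0},{"tx": 0.0079,"ty": 0,"tz": 0,"yaw": 0}]}}

```text
time_s: 30.35
tcp_pos: [0.6614, -0.2899, 0.1516]
tool_rot: [[-0.102, 0.995, -0.002], [0.995, 0.102, 0.001], [0.001, -0.002, -1.0]]
force: [0.3, -0.1, -2.8]
opening: 0.105
finger_force: 30.0
```

>>> {"name": "servo_tool", "arguments": {"series": [{"tx": 0,"ty": 0,"tz": 0,"yaw": 0},{"tx": 0,"ty": 0,"tz": -0.007,"yaw": 0},{"tx": 0,"ty": 0,"tz": -0.005,"yaw": 0},{"tx": 0,"ty": 0,"tz": 0,"yaw": 0},{"tx": 0,"ty": 0,"tz": 0,"yaw": 0}]}}

```text
time_s: 30.85
tcp_pos: [0.6597, -0.2908, 0.1412]
tool_rot: [[-0.1, 0.995, -0.001], [0.995, 0.1, 0.0], [0.0, -0.001, -1.0]]
force: [0.1, -0.8, -2.1]
opening: 0.1
finger_force: 30.0
```

Run:
```python
from h import *
st(); rel(0)
p,d,W=cloud('wrist','w10'); pinlook(0,W)
```

```text
t 30.85 tcp [ 0.6597 -0.2908  0.1412] yaw 5.73 F [ 0.1 -0.8 -2.1] open 0.1 ff 30.0
tcp rel pin 1 x 0.0073 y -0.0549 yawerr 0.01
pin 1 2568 y [-0.0102  0.0019  0.0097] z [0.1429 0.1444]
 head 692 y [-0.0089  0.0132] z [0.1373 0.1512] x [-0.0228 -0.0126]
```

>>> {"name": "servo_tool", "arguments": {"series": [{"tx": -0.001,"ty": 0.01,"tz": 0,"yaw": 0},{"tx": -0.001,"ty": 0.01,"tz": 0,"yaw": 0},{"tx": -0.001,"ty": 0.01,"tz": 0,"yaw": 0},{"tx": -0.001,"ty": 0.01,"tz": 0,"yaw": 0},{"tx": -0.001,"ty": 0.0095,"tz": 0,"yaw": 0},{"tx": -0.0005,"ty": 0.0055,"tz": 0,"yaw": 0},{"tx": 0,"ty": 0,"tz": 0,"yaw": 0},{"tx": 0,"ty": 0,"tz": 0,"yaw": 0}]}}

```text
time_s: 31.7
tcp_pos: [0.655, -0.2357, 0.1415]
tool_rot: [[-0.101, 0.995, 0.0], [0.995, 0.101, -0.0], [-0.0, 0.0, -1.0]]
force: [0.0, -0.1, -3.0]
opening: 0.104
finger_force: 30.0
```

>>> {"name": "servo_tool", "arguments": {"series": [{"tx": 0,"ty": 0,"tz": -0.005,"yaw": 0},{"tx": 0,"ty": 0,"tz": -0.005,"yaw": 0},{"tx": 0,"ty": 0,"tz": -0.004,"yaw": 0},{"tx": 0,"ty": 0,"tz": -0.003,"yaw": 0},{"tx": 0,"ty": 0,"tz": 0,"yaw": 0},{"tx": 0,"ty": 0,"tz": 0,"yaw": 0}]}}

```text
time_s: 32.3
tcp_pos: [0.655, -0.2357, 0.1243]
tool_rot: [[-0.1, 0.995, -0.0], [0.995, 0.1, 0.0], [0.0, -0.0, -1.0]]
force: [0.5, 0.0, -3.0]
opening: 0.106
finger_force: 30.0
```

Run:
```python
from h import *
st(); rel(0)
```

```text
t 32.3 tcp [ 0.655  -0.2357  0.1243] yaw 5.76 F [ 0.5  0.  -3. ] open 0.106 ff 30.0
tcp rel pin 1 x 0.0081 y 0.0004 yawerr 0.04
```

>>> {"name": "servo_tool", "arguments": {"hand": -0.3, "series": [{"tx": 0,"ty": 0,"tz": 0,"yaw": 0},{"tx": 0,"ty": 0,"tz": 0,"yaw": 0},{"tx": 0,"ty": 0,"tz": 0,"yaw": 0},{"tx": 0,"ty": 0,"tz": 0,"yaw": 0},{"tx": 0,"ty": 0,"tz": 0,"yaw": 0},{"tx": 0,"ty": 0,"tz": 0.02,"yaw": 0},{"tx": 0,"ty": 0,"tz": 0.03,"yaw": 0},{"tx": 0,"ty": 0,"tz": 0.03,"yaw": 0},{"tx": 0,"ty": 0,"tz": 0.02,"yaw": 0}]}}

```text
time_s: 33.2
tcp_pos: [0.6557, -0.2359, 0.2274]
tool_rot: [[-0.101, 0.995, 0.003], [0.995, 0.101, -0.001], [-0.001, 0.003, -1.0]]
force: [-0.3, 0.3, 0.0]
opening: 0.651
finger_force: 0.0
```

>>> {"name": "servo_tool", "arguments": {"series": [{"tx": -0.02,"ty": -0.02,"tz": 0,"yaw": 0},{"tx": -0.03,"ty": -0.02,"tz": 0,"yaw": 0},{"tx": -0.03,"ty": -0.02,"tz": 0,"yaw": 0},{"tx": -0.03,"ty": -0.025,"tz": 0,"yaw": 0},{"tx": -0.03,"ty": -0.025,"tz": 0,"yaw": 0},{"tx": -0.03,"ty": -0.03,"tz": 0,"yaw": 0},{"tx": -0.02,"ty": -0.03,"tz": 0,"yaw": 0},{"tx": -0.004,"ty": -0.013,"tz": 0,"yaw": 0},{"tx": 0,"ty": 0,"tz": 0,"yaw": 0},{"tx": 0,"ty": 0,"tz": 0,"yaw": 0}]}}

```text
time_s: 34.2
tcp_pos: [0.4616, -0.418, 0.2243]
tool_rot: [[-0.1, 0.995, 0.0], [0.995, 0.1, 0.001], [0.001, 0.0, -1.0]]
force: [0.2, 1.1, -0.1]
opening: 0.648
finger_force: 0.0
```

>>> {"name": "servo_tool", "arguments": {"hand": 1, "series": [{"tx": 0,"ty": 0,"tz": 0,"yaw": 0},{"tx": 0,"ty": 0,"tz": 0,"yaw": 0},{"tx": 0,"ty": 0,"tz": 0,"yaw": 0},{"tx": 0,"ty": 0,"tz": 0,"yaw": 0},{"tx": 0,"ty": 0,"tz": 0,"yaw": 0},{"tx": 0,"ty": 0,"tz": 0,"yaw": 0},{"tx": 0,"ty": 0,"tz": 0,"yaw": 0},{"tx": 0,"ty": 0,"tz": 0,"yaw": 0},{"tx": 0,"ty": 0,"tz": 0,"yaw": 0},{"tx": 0,"ty": 0,"tz": 0,"yaw": 0}]}}

```text
time_s: 35.2
tcp_pos: [0.4609, -0.4187, 0.2244]
tool_rot: [[-0.1, 0.995, -0.0], [0.995, 0.1, 0.0], [0.0, -0.0, -1.0]]
force: [-0.3, 0.3, 0.2]
opening: 0.006
finger_force: 0.0
```

```bash
cat >> h.py <<'E'
def keys(W,p):
    z=W[...,2]; m=((z>.0705)&(z<.079)&(W[...,0]>.40)&(W[...,0]<.63)&(W[...,1]<-.37)&(W[...,1]>-.47)&(p.min(-1)>90)).astype(np.uint8)
    n,l,s,c=cv2.connectedComponentsWithStats(m)
    for k in range(1,n):
        if s[k,4]<20: continue
        P=W[l==k]; (cc,r)=cv2.minEnclosingCircle(P[:,:2].astype(np.float32)); print('key',s[k,4],np.round(cc,4),'d',round(2*r,4),'mean',np.round(P.mean(0),4))
    b=(z>.047)&(z<.056)&(W[...,0]>.38)&(W[...,0]<.64)&(W[...,1]<-.36)&(W[...,1]>-.48)
    if b.sum()>100: print('box',cv2.minAreaRect(W[b][:,:2].astype(np.float32)))
E
python3 - <<'E'
from h import *
st()
p,d,W=cloud('wrist','w11'); keys(W,p)
p,d,W=cloud('top','t11'); keys(W,p); carriers(W); hung(W)
E
```

```text
t 35.2 tcp [ 0.4609 -0.4187  0.2244] yaw 5.76 F [-0.3  0.3  0.2] open 0.006 ff 0.0
key 241 [ 0.4608 -0.4142] d 0.0201 mean [ 0.4609 -0.4138  0.0734]
key 237 [ 0.5085 -0.4181] d 0.0193 mean [ 0.5085 -0.4172  0.0736]
key 677 [ 0.5672 -0.4221] d 0.0341 mean [ 0.5668 -0.4213  0.0737]
box ((0.5155884623527527, -0.4181728959083557), (0.08947157114744186, 0.1892673671245575), 85.9817123413086)
key 101 [ 0.5684 -0.4245] d 0.0341 mean [ 0.568  -0.4235  0.0746]
key 39 [ 0.5105 -0.4202] d 0.0206 mean [ 0.5102 -0.4191  0.075 ]
key 36 [ 0.4621 -0.4166] d 0.0199 mean [ 0.4626 -0.4161  0.0747]
box ((0.5174184441566467, -0.41995757818222046), (0.08921418339014053, 0.18921902775764465), 85.87036895751953)
hung 1 97 [ 0.0085 -0.    ] [0.0524 0.0112] ang 89.0 z [0.1752 0.1794 0.1819]
hung 2 92 [0.0086 0.    ] [0.0112 0.0488] ang 0.0 z [0.1743 0.1793 0.1818]
hung 4 91 [ 0.0088 -0.0014] [0.0112 0.0474] ang 0.6 z [0.1759 0.1795 0.1819]
hung 5 92 [ 0.0085 -0.0011] [0.0494 0.0115] ang 89.7 z [0.1757 0.1792 0.1816]
```

View pics/w11.png

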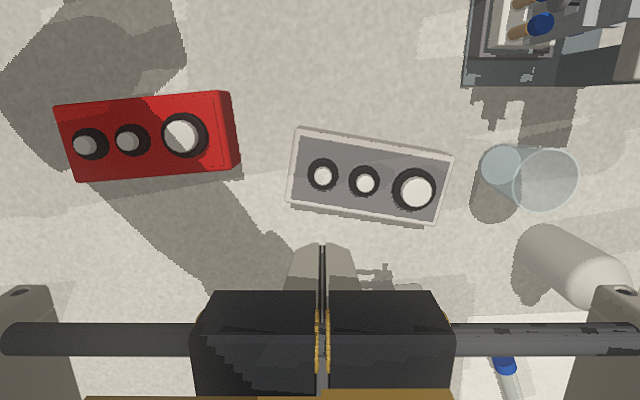

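All four hang. The wrist view shows the white control's keys at (322,175), (365,183) and (416,190), and the red decoy apart at (150,138). Averaged, the keys are near (0.4615,−0.415), mid (0.5095,−0.419) and far (0.568,−0.423). I descend over the near key.

>>> {"name": "servo_tool", "arguments": {"series": [{"tx": 0.0006,"ty": 0.0036,"tz": -0.03,"yaw": 0},{"tx": 0,"ty": 0,"tz": -0.04,"yaw": 0},{"tx": 0,"ty": 0,"tz": -0.04,"yaw": 0},{"tx": 0,"ty": 0,"tz": -0.04,"yaw": 0},{"tx": 0,"ty": 0,"tz": -0.018,"yaw": 0},{"tx": 0,"ty": 0,"tz": -0.0084,"yaw": 0},{"tx": 0,"ty": 0,"tz": 0,"yaw": 0},{"tx": 0,"ty": 0,"tz": 0,"yaw": 0},{"tx": 0,"ty": 0,"tz": 0,"yaw": 0}]}}

```text
time_s: 36.2
tcp_pos: [0.4627, -0.4163, 0.0503]
tool_rot: [[-0.101, 0.995, 0.002], [0.995, 0.101, -0.002], [-0.003, 0.002, -1.0]]
force: [-0.3, -0.0, 0.4]
opening: 0.002
finger_force: 0.0
```

>>> {"name": "servo_tool", "arguments": {"series": [{"tx": 0,"ty": 0,"tz": -0.003,"yaw": 0},{"tx": 0,"ty": 0,"tz": -0.003,"yaw": 0},{"tx": 0,"ty": 0,"tz": -0.003,"yaw": 0},{"tx": 0,"ty": 0,"tz": -0.002,"yaw": 0},{"tx": 0,"ty": 0,"tz": 0,"yaw": 0},{"tx": 0,"ty": 0,"tz": 0,"yaw": 0}]}}

```text
time_s: 36.8
tcp_pos: [0.4617, -0.4153, 0.0373]
tool_rot: [[-0.1, 0.995, 0.0], [0.995, 0.1, -0.0], [-0.0, 0.0, -1.0]]
force: [0.4, -0.1, 2.9]
opening: 0.004
finger_force: 1.3
```

>>> {"name": "servo_tool", "arguments": {"series": [{"tx": 0,"ty": 0,"tz": -0.002,"yaw": 0},{"tx": 0,"ty": 0,"tz": -0.0015,"yaw": 0},{"tx": 0,"ty": 0,"tz": 0,"yaw": 0},{"tx": 0,"ty": 0,"tz": 0,"yaw": 0}]}}

```text
time_s: 37.2
tcp_pos: [0.4618, -0.4152, 0.0338]
tool_rot: [[-0.1, 0.995, 0.0], [0.995, 0.1, -0.0], [-0.0, 0.0, -1.0]]
force: [-0.7, -0.6, 4.2]
opening: 0.005
finger_force: 2.4
```

>>> {"name": "servo_tool", "arguments": {"series": [{"tx": 0,"ty": 0,"tz": -0.001,"yaw": 0},{"tx": 0,"ty": 0,"tz": -0.0005,"yaw": 0},{"tx": 0,"ty": 0,"tz": 0,"yaw": 0},{"tx": 0,"ty": 0,"tz": 0,"yaw": 0},{"tx": 0,"ty": 0,"tz": 0,"yaw": 0}]}}

```text
time_s: 37.7
tcp_pos: [0.4618, -0.4153, 0.0335]
tool_rot: [[-0.1, 0.995, 0.0], [0.995, 0.1, -0.001], [-0.001, 0.0, -1.0]]
force: [-4.2, 4.5, 14.3]
opening: 0.002
finger_force: 7.0
```

The near key bottomed out (hard stop at TCP z 0.0335). I rise and press the middle key.

>>> {"name": "servo_tool", "arguments": {"series": [{"tx": 0,"ty": 0,"tz": 0.01,"yaw": 0},{"tx": 0,"ty": 0,"tz": 0.015,"yaw": 0},{"tx": 0.024,"ty": -0.0018,"tz": 0,"yaw": 0},{"tx": 0.0238,"ty": -0.0019,"tz": 0,"yaw": 0},{"tx": 0,"ty": 0,"tz": 0,"yaw": 0},{"tx": 0,"ty": 0,"tz": 0,"yaw": 0},{"tx": 0,"ty": 0,"tz": 0,"yaw": 0}]}}

```text
time_s: 38.4
tcp_pos: [0.5085, -0.4186, 0.0568]
tool_rot: [[-0.1, 0.995, -0.001], [0.995, 0.1, 0.001], [0.001, -0.001, -1.0]]
force: [-0.2, -0.4, 0.1]
opening: 0.007
finger_force: 0.0
```

>>> {"name": "servo_tool", "arguments": {"series": [{"tx": 0,"ty": 0,"tz": -0.005,"yaw": 0},{"tx": 0,"ty": 0,"tz": -0.005,"yaw": 0},{"tx": 0,"ty": 0,"tz": -0.005,"yaw": 0},{"tx": 0,"ty": 0,"tz": -0.003,"yaw": 0},{"tx": 0,"ty": 0,"tz": -0.003,"yaw": 0},{"tx": 0,"ty": 0,"tz": -0.002,"yaw": 0},{"tx": 0,"ty": 0,"tz": 0,"yaw": 0},{"tx": 0,"ty": 0,"tz": 0,"yaw": 0},{"tx": 0,"ty": 0,"tz": 0,"yaw": 0}]}}

```text
time_s: 39.3
tcp_pos: [0.5095, -0.4189, 0.0344]
tool_rot: [[-0.1, 0.995, 0.0], [0.995, 0.1, -0.0], [-0.0, 0.0, -1.0]]
force: [-2.0, 0.7, 3.8]
opening: 0.005
finger_force: 2.2
```

>>> {"name": "servo_tool", "arguments": {"series": [{"tx": 0,"ty": 0,"tz": -0.001,"yaw": 0},{"tx": 0,"ty": 0,"tz": -0.001,"yaw": 0},{"tx": 0,"ty": 0,"tz": 0,"yaw": 0},{"tx": 0,"ty": 0,"tz": 0,"yaw": 0},{"tx": 0,"ty": 0,"tz": 0,"yaw": 0}]}}

```text
time_s: 39.8
tcp_pos: [0.5096, -0.419, 0.0336]
tool_rot: [[-0.101, 0.995, 0.001], [0.995, 0.101, -0.001], [-0.001, 0.0, -1.0]]
force: [-5.3, 4.7, 12.8]
opening: 0.005
finger_force: 6.5
```

>>> {"name": "servo_tool", "arguments": {"series": [{"tx": 0,"ty": 0,"tz": 0.01,"yaw": 0},{"tx": 0,"ty": 0,"tz": 0.015,"yaw": 0},{"tx": 0.029,"ty": -0.002,"tz": 0,"yaw": 0},{"tx": 0.0295,"ty": -0.002,"tz": 0,"yaw": 0},{"tx": 0,"ty": 0,"tz": 0,"yaw": 0},{"tx": 0,"ty": 0,"tz": 0,"yaw": 0},{"tx": 0,"ty": 0,"tz": 0,"yaw": 0}]}}

```text
time_s: 40.5
tcp_pos: [0.5673, -0.4228, 0.0571]
tool_rot: [[-0.1, 0.995, -0.0], [0.995, 0.1, 0.0], [0.0, -0.0, -1.0]]
force: [-0.4, -0.4, -0.4]
opening: 0.005
finger_force: 0.0
```

>>> {"name": "servo_tool", "arguments": {"series": [{"tx": 0,"ty": 0,"tz": -0.005,"yaw": 0},{"tx": 0,"ty": 0,"tz": -0.005,"yaw": 0},{"tx": 0,"ty": 0,"tz": -0.005,"yaw": 0},{"tx": 0,"ty": 0,"tz": -0.003,"yaw": 0},{"tx": 0,"ty": 0,"tz": -0.003,"yaw": 0},{"tx": 0,"ty": 0,"tz": -0.002,"yaw": 0},{"tx": 0,"ty": 0,"tz": 0,"yaw": 0},{"tx": 0,"ty": 0,"tz": 0,"yaw": 0},{"tx": 0,"ty": 0,"tz": 0,"yaw": 0}]}}

```text
time_s: 41.4
tcp_pos: [0.568, -0.4229, 0.0345]
tool_rot: [[-0.1, 0.995, 0.0], [0.995, 0.1, -0.0], [-0.0, 0.0, -1.0]]
force: [-3.3, 0.5, 4.8]
opening: 0.006
finger_force: 2.2
```

>>> {"name": "servo_tool", "arguments": {"series": [{"tx": 0,"ty": 0,"tz": -0.001,"yaw": 0},{"tx": 0,"ty": 0,"tz": -0.001,"yaw": 0},{"tx": 0,"ty": 0,"tz": 0,"yaw": 0},{"tx": 0,"ty": 0,"tz": 0,"yaw": 0},{"tx": 0,"ty": 0,"tz": 0,"yaw": 0}]}}

```text
time_s: 41.9
tcp_pos: [0.5682, -0.423, 0.0336]
tool_rot: [[-0.101, 0.995, 0.001], [0.995, 0.101, -0.001], [-0.001, 0.001, -1.0]]
force: [-6.1, 4.2, 11.9]
opening: 0.007
finger_force: 6.1
```

>>> {"name": "servo_tool", "arguments": {"series": [{"tx": 0,"ty": 0,"tz": 0.01,"yaw": 0},{"tx": 0,"ty": 0,"tz": 0.03,"yaw": 0},{"tx": 0,"ty": 0,"tz": 0.04,"yaw": 0},{"tx": 0,"ty": 0,"tz": 0.04,"yaw": 0},{"tx": 0,"ty": 0,"tz": 0.04,"yaw": 0},{"tx": 0,"ty": 0,"tz": 0.02,"yaw": 0},{"tx": 0,"ty": 0,"tz": 0,"yaw": 0},{"tx": 0,"ty": 0,"tz": 0,"yaw": 0},{"tx": 0,"ty": 0,"tz": 0,"yaw": 0}]}}

```text
time_s: 42.8
tcp_pos: [0.5672, -0.422, 0.2093]
tool_rot: [[-0.101, 0.995, -0.003], [0.995, 0.101, 0.002], [0.003, -0.002, -1.0]]
force: [-0.3, 0.0, -0.9]
opening: 0.003
finger_force: 0.0
```

Run:
```python
from h import *
st()
p,d,W=cloud('top','t12'); carriers(W); hung(W)
p,d,W=cloud('wrist','w12'); keys(W,p)
```

```text
t 42.8 tcp [ 0.5672 -0.422   0.2093] yaw 5.77 F [-0.3  0.  -0.9] open 0.003 ff 0.0
hung 1 95 [ 0.0083 -0.0001] [0.0524 0.0108] ang 89.7 z [0.1755 0.1794 0.1815]
hung 2 92 [0.0086 0.0008] [0.0488 0.0111] ang 89.9 z [0.1752 0.1799 0.1823]
hung 4 91 [ 0.0085 -0.0012] [0.0112 0.0478] ang 0.8 z [0.1763 0.1795 0.1818]
hung 5 93 [ 0.0084 -0.001 ] [0.0119 0.0492] ang 0.6 z [0.1761 0.1787 0.1818]
key 266 [ 0.461 -0.414] d 0.0199 mean [ 0.4617 -0.4138  0.0734]
key 263 [ 0.5089 -0.4178] d 0.02 mean [ 0.5092 -0.4173  0.0735]
key 748 [ 0.5677 -0.4219] d 0.0338 mean [ 0.5677 -0.4212  0.0737]
box ((0.5164212584495544, -0.4179697632789612), (0.08967939019203186, 0.18825793266296387), 85.9004135131836)
```

All four carriers hang, all three keys are back up, and the arm is clear, so I hand it in.

```bash
python3 -c "
from cell import job
print(job.close_job())"
```

```text
the job is handed in; nothing more can be done
None
```

All four carriers hang on pins 1, 2, 4 and 5, the near, middle and large keys were pressed fully in that order and are up again, and I handed the job in at about 43 s; the hand-in returned no verdict.

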